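Fetch the tack tin from behind the dye bottles

TASK

Three bottles of leather dye hem in the tack tin at the back of the stock board. First stand all three upright in the blue tray, leaving the tin where it is; then set the tin flat in the middle of the round green pad; and only then put each bottle back, upright, in the middle of the disc of its own colour. Never tip a bottle over, and leave the hammer, the shoe last and the brush where they lie.

Things in the scene. Friction and masses are not known exactly. Their poses are not given: they have to be found in the camera images.
- bottle_red_c (a point): Centre (half-way up, on the axis) of the loose upright bottle with red cap and red band: white round body 40 mm across up to 62 mm above its foot, then a red cap 29 mm across; 90 mm tall in all, about 90 g. z axis up along the bottle. It starts standing on the red disc.
- bottle_blue_c (a point): Centre (half-way up, on the axis) of the loose upright bottle with blue cap and blue band: white round body 40 mm across up to 62 mm above its foot, then a blue cap 29 mm across; 90 mm tall in all, about 90 g. z axis up along the bottle. It starts standing on the blue disc.
- bottle_yellow_c (a point): Centre (half-way up, on the axis) of the loose upright bottle with yellow cap and yellow band: white round body 40 mm across up to 62 mm above its foot, then a yellow cap 29 mm across; 90 mm tall in all, about 90 g. z axis up along the bottle. It starts standing on the yellow disc.
- disc_red: Fixed red disc, 56 mm across and 3 mm thick, the home of the red bottle; origin at the centre of its underside (6 mm above the bench), z up. The three discs surround the tin: one in front of it (62 mm off, towards the robot), one on either side (60 mm off, these two 120 mm apart); which colour is where varies.
- disc_blue: Fixed blue disc, 56 mm across and 3 mm thick, the home of the blue bottle; origin at the centre of its underside (6 mm above the bench), z up. The three discs surround the tin: one in front of it (62 mm off, towards the robot), one on either side (60 mm off, these two 120 mm apart); which colour is where varies.
- disc_yellow: Fixed yellow disc, 56 mm across and 3 mm thick, the home of the yellow bottle; origin at the centre of its underside (6 mm above the bench), z up. The three discs surround the tin: one in front of it (62 mm off, towards the robot), one on either side (60 mm off, these two 120 mm apart); which colour is where varies.
- board: Fixed dark wooden stock board, 150 mm along its x, 190 mm along its y (left to right), 6 mm thick, carrying discs, bottles and tin; origin at the centre of its underside, on the bench. A rail 8 mm thick, its top 36 mm above the bench, runs along its rear (+x) edge, the inner face about 39 mm behind the tin's centre.
- tin_c (a point): Centre (half-way up, on the axis) of the loose round tack tin, closed: dark sides with a silvery lid, 56 mm across, 32 mm tall, about 150 g, z axis up. It starts on the board (6 mm above the bench), between the bottles; only about 12 mm lie between it and each bottle, too little for a finger, and the bottles stand taller than it.
- pad: Fixed round green pad, 90 mm across, 4 mm thick, flat on the bench to the robot's left or right; origin at the centre of its underside, at bench height.
- tray: Fixed shallow blue tray on the bench, on the other side from the pad: outside 250 mm along its x axis, 110 mm along its y axis, walls 4 mm thick and 20 mm high, floor 4 mm thick; origin at the centre of its underside, at bench height. Room for the three bottles in a row along its x axis, about 80 mm apart.
- hammer: Bystander: hammer, 260 mm long, lying behind the board from right to left; origin under the middle of its length. Not to be moved.
- last: Bystander: wooden shoe last, about 240 mm long, 95 mm high, lying at the far right; origin under its middle. Not to be moved.
- brush: Bystander: black-bristled shoe brush with dark wooden back, 150 x 50 x 42 mm, at the far left; origin under its middle. Not to be moved.
Things that resemble listed ones, but are neither listed nor needed, are in the scene too. What is shaped like the part that bears tin_c but orange, purple or turquoise is not meant.

How it is judged:
On the way, in this order (a step that is already met when the one before it is completed fails the run):
1. all three bottles stand in the blue tray, released, the tin still in its place (within 25 mm) (x of bottle_red_c in the frame of tray between -0.108 and 0.108 m and y of bottle_red_c in the frame of tray between -0.038 and 0.038 m and z of bottle_red_c in the frame of tray between 0.042 and 0.058 m and angle between each of bottle_red_c, bottle_blue_c, bottle_yellow_c's own z axis and vertical below 0.15 rad and contact force between each of bottle_red, bottle_blue, bottle_yellow and the fingers below 0.1 N and linear speed of each of bottle_red, bottle_blue, bottle_yellow below 0.02 m/s and x of bottle_blue_c in the frame of tray between -0.108 and 0.108 m and y of bottle_blue_c in the frame of tray between -0.038 and 0.038 m and z of bottle_blue_c in the frame of tray between 0.042 and 0.058 m and x of bottle_yellow_c in the frame of tray between -0.108 and 0.108 m and y of bottle_yellow_c in the frame of tray between -0.038 and 0.038 m and z of bottle_yellow_c in the frame of tray between 0.042 and 0.058 m and distance of tin_c from where it was at the start of the episode below 0.025 m), for 0.2 s.
2. the tin lies on the green pad, released, while the three bottles stand in the tray (horizontal distance between tin_c and pad below 0.015 m and z of tin_c in the frame of pad between 0.014 and 0.026 m and angle between tin_c's own z axis and vertical below 0.1 rad and contact force between tin and the fingers below 0.1 N and linear speed of tin below 0.02 m/s and x of bottle_red_c in the frame of tray between -0.108 and 0.108 m and y of bottle_red_c in the frame of tray between -0.038 and 0.038 m and z of bottle_red_c in the frame of tray between 0.042 and 0.058 m and angle between each of bottle_red_c, bottle_blue_c, bottle_yellow_c's own z axis and vertical below 0.15 rad and x of bottle_blue_c in the frame of tray between -0.108 and 0.108 m and y of bottle_blue_c in the frame of tray between -0.038 and 0.038 m and z of bottle_blue_c in the frame of tray between 0.042 and 0.058 m and x of bottle_yellow_c in the frame of tray between -0.108 and 0.108 m and y of bottle_yellow_c in the frame of tray between -0.038 and 0.038 m and z of bottle_yellow_c in the frame of tray between 0.042 and 0.058 m), for 0.2 s.
At the end, for the whole second after the job is handed in: The tin lies flat on the green pad, its centre within 15 mm of the pad's; every bottle stands upright on the disc of its own colour, its axis within 12 mm of the disc's centre; all released and at rest (horizontal distance between tin_c and pad below 0.015 m and z of tin_c in the frame of pad between 0.014 and 0.026 m and angle between each of tin_c, bottle_red_c, bottle_blue_c, bottle_yellow_c's own z axis and vertical below 0.1 rad and contact force between each of tin, bottle_red, bottle_blue, bottle_yellow and the fingers below 0.1 N and linear speed of each of tin, bottle_red, bottle_blue, bottle_yellow below 0.02 m/s and horizontal distance between bottle_red_c and disc_red below 0.012 m and z of bottle_red_c in the frame of disc_red between 0.042 and 0.055 m and horizontal distance between bottle_blue_c and disc_blue below 0.012 m and z of bottle_blue_c in the frame of disc_blue between 0.042 and 0.055 m and horizontal distance between bottle_yellow_c and disc_yellow below 0.012 m and z of bottle_yellow_c in the frame of disc_yellow between 0.042 and 0.055 m); the robot touches nothing.
It fails at once if a bottle is tipped over (leans more than 40 degrees) (angle between any of bottle_red_c, bottle_blue_c, bottle_yellow_c's own z axis and vertical above 0.7 rad).
It fails at once if the hammer, the last or the brush is moved more than 20 mm (distance of any of hammer, last, brush from where it was at the start of the episode above 0.02 m).
It also fails if it takes over 134 s, if anything falls off the work surface, if the arm or the gripper's body presses on something with over 40 N, if the wrist force passes 120 N, or if a joint passes its speed limit or range.

ROBOT

A 7-joint arm with a two-finger parallel gripper is mounted at the origin on the work surface. World frame = base frame: x ahead of the robot, y to its left, z up, the work surface at z = 0. Lengths are in m, angles in rad, forces in N, time in s.
With the tool pointing down it reaches from about 0.35 to 0.9 m from the base axis. Payload 19.9 kg.
Tool frame: the origin (TCP) lies midway between the tips of the shut fingers; the grasp point (between the pads) lies 19 mm behind it; z points along the fingers, y is the direction in which the jaws open and shut (so a half turn about z gives the same grasp; the last joint's range is limited). The gripper opens to 94 mm and grips with 3 to 60 N. Pads are 16 mm wide; open, the fingers measure 119 mm over their backs; the gripper's body (75 mm by 177 mm) begins 78 mm behind the grasp point.
Start: joints at [1.161, 0.417, -0.01, 1.614, 0.005, 1.111, -0.053], TCP at [0.225, -0.583, 0.205] pointing down, gripper open.
Joint ranges: [-2.81, 2.81], [-0.39, 2.02], [-1.27, 1.25], [0.06, 2.57], [-1.19, 4.33], [0.19, 2], [-2.82, 2.82]. Speed limits (rad/s): [1.89, 1.89, 2.39, 2.39, 3.01, 3.01, 3.01].

INTERFACE

Orientations are given as a rotation vector (axis times angle).
In Python, from plant import sense, capture, get_calibration, finish_job gives the robot as it stands. The module is installed in compiled form; this text tells all that it offers.
- The arm moves only by the tool carry_out, never from a script. Its argument "rows" is a list of rows, each an object of numbers: "wx", "wy", "wz": the turn, a rotation vector about the tool's x, y, z in degrees; "dx", "dy", "dz": the shift along the tool's x, y, z in mm; "fingers": the opening, from 0 (shut) to 1 (fully open). A call has 1 to 5 rows; each row shifts and turns the commanded pose from where the row before left it, along the tool's axes as they then stand; what a row does not reach is not made up. A row lasts 1/12 s, in which the tool goes at most 41.7 mm and 7.16 degrees, less where a joint would pass 70% of its speed; a pose out of reach is approached as far as the arm can. A call is refused whole if a number of a shift passes 41.7 or a number of a turn 7.16, either way. A call with a gripper value outside its range is refused whole. The fingers move at their own pace and stop on an object; "newtons" is the grip in N (left out, the last holds). Time passes only in rows, so rows that do not move let the fingers close. It gives the time, the measured TCP pose, the force and the opening at its end, in the units of the state.
- sense(): the state, without advancing time (a new reading comes with each control period).
- capture(name): name is "scene" or "top" or "wrist"; returns (picture, depth): 420x560x3 uint8, blue, green, red; 420x560 float32, m along the optical axis (not along the pixel's ray), 0 where there is no reading.
- get_calibration(name): a dict with "fovy" (degrees; the focal length in pixels is half the picture's height over the tangent of half this angle, whatever the lens; pixels are square), "cx", "cy" (the principal point, pixels), "position" and "rotation" of the camera in the world. Camera axes: x right, y up, looking along -z (the intrinsics and any distortion apply to the point x, -y, -z); pixel columns grow to the right and rows downward; lengths in m; the calibration is good to about 2 mm. The wrist camera is an equidistant fisheye: a pixel r from the principal point sees the ray r / f radians off the axis. A picture is of the moment at which its call begins: read the wrist's pose just before it. get_calibration takes no time and is no camera call; for the wrist camera it gives the pose at the moment of the call.
- finish_job(): hands the job in, once; it reports no verdict.
The state is a dict: "clock": time; "joints": joint angles; "joint_velocities": joint speeds; "joint_torque": joint torques, N m; "eef_pos": TCP position; "tool_rot": TCP orientation; "ft_force": force on the tool from outside, world axes, zero at the start; "moment": the same for the moment, N m; "finger_gap": finger opening in m.
Only numpy, scipy, OpenCV 4.12 (cv2) and the standard library are available. Lean on these libraries where they do the work, as an engineer would, in place of code of your own. Each camera call takes 0.05 s, during which the arm holds its last target.

## Working session

There is one attempt and no reset: what is moved stays moved. The work goes in short steps, Python scripts to look and compute and a tool call to move; the robot and the scene stay as the last step left them, time stands still between calls to the robot, and variables do not carry over. Pictures are saved under pics/ and viewed, and the job is handed in when it is done.

Besides the shell and the picture viewer there is one more tool, called after "Call:" by a JSON object that holds its "method" and its "body", one argument or row to a line. carry_out: Moves the arm, as the interface text tells. Its arguments: {"type":"object","properties":{"rows":{"type":"array"},"newtons":{"type":"number"}},"required":["rows"]}

```bash
mkdir -p pics; ls
python3 - <<'E'
from plant import *
import cv2,numpy as np
print(sense())
for n in ["scene","top"]:
    p,d=capture(n); cv2.imwrite(f"pics/{n}0.png",p); np.save(f"{n}0.npy",d); print(n,get_calibration(n))
print(get_calibration("wrist"))
E
```

```text
pics
{'clock': 0.0, 'joints': array([ 1.16051233,  0.41797345, -0.01032709,  1.61418084,  0.00468209,
        1.11068994, -0.05298823]), 'joint_velocities': array([-3.49794430e-04,  1.13572255e-03,  3.03883731e-04, -2.90701121e-04,
        9.79193590e-05, -1.16988543e-03, -1.42666314e-04]), 'joint_torque': array([ 1.49505704e-03, -8.51240087e+01,  6.39410187e-01, -4.25975990e+01,
       -4.88872512e-02,  1.88421743e-02,  7.57506996e-05]), 'eef_pos': array([ 0.22516979, -0.58262088,  0.2048227 ]), 'tool_rot': array([-3.08715365e+00, -5.75841402e-01,  4.54500198e-04]), 'ft_force': array([ 0.13700778,  0.8296158 , -0.58826403]), 'moment': array([ 0.01610439,  0.00244599, -0.01911347]), 'finger_gap': 0.09389439528900762}
scene {'fovy': 51.025678512296615, 'cx': 276.33770586658375, 'cy': 210.07021639891283, 'position': array([ 1.1555661 , -0.16459841,  1.00618602]), 'rotation': array([0.47980979, 0.34813567, 1.25135461])}
top {'fovy': 55.60156970678436, 'cx': 277.8535639428368, 'cy': 206.64728738715212, 'position': array([ 0.45734972, -0.02295259,  0.86272244]), 'rotation': array([ 0.16048933, -0.09759802, -1.55770123])}
{'fovy': 65.70646984690485, 'cx': 275.7985402606008, 'cy': 210.02749502934, 'position': array([ 0.29924552, -0.55292501,  0.38414968]), 'rotation': array([-0.24259723,  0.168594  , -1.19444879])}
```

View pics/scene0.png

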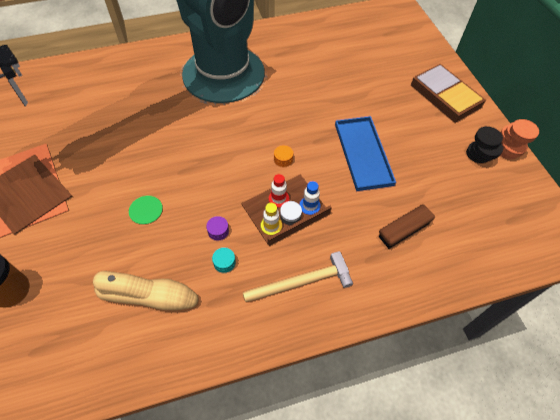

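View pics/top0.png

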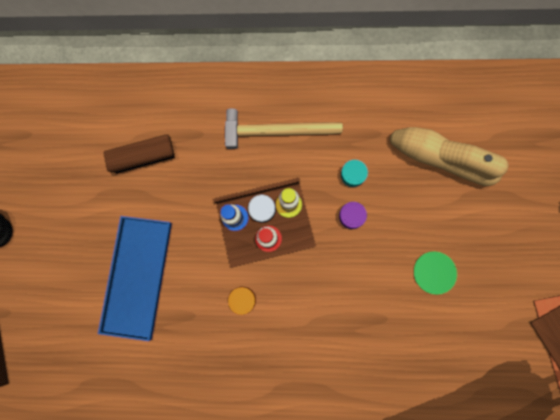

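```bash
cat > h.py <<'E'
import numpy as np, cv2
from plant import *
from scipy.spatial.transform import Rotation as R
def cloud(n,d,c):
    f=210/np.tan(np.radians(c["fovy"]/2))
    v,u=np.mgrid[0:420,0:560].astype(float)
    x=(u-c["cx"])/f; y=(v-c["cy"])/f
    P=np.stack([x*d,-y*d,-d],-1)
    return P@R.from_rotvec(c["rotation"]).as_matrix().T+c["position"]
def plane(n,uv,z,c):
    f=210/np.tan(np.radians(c["fovy"]/2))
    uv=np.atleast_2d(np.asarray(uv,float))
    r=np.stack([(uv[:,0]-c["cx"])/f,-(uv[:,1]-c["cy"])/f,-np.ones(len(uv))],-1)@R.from_rotvec(c["rotation"]).as_matrix().T
    t=(z-c["position"][2])/r[:,2]
    return c["position"]+r*t[:,None]
H=dict(red=[(0,8),(172,180)],yellow=[(24,34)],blue=[(104,122)],green=[(50,75)])
def mask(p,col,s=130,v=70):
    h=cv2.cvtColor(p,cv2.COLOR_BGR2HSV); m=np.zeros(p.shape[:2],bool)
    for a,b in H[col]: m|=(h[...,0]>=a)&(h[...,0]<=b)&(h[...,1]>=s)&(h[...,2]>=v)
    return m
def circ(P):  # algebraic circle centre of hull of xy points
    h=cv2.convexHull(P[:,:2].astype(np.float32)*1000).astype(np.float32)
    c,r=cv2.minEnclosingCircle(h); return np.round(c,1),round(r,1)
E
python3 - <<'E'
from h import *
for n in ["top","scene"]:
    p=cv2.imread(f"pics/{n}0.png"); d=np.load(f"{n}0.npy"); c=get_calibration(n); W=cloud(n,d,c)
    print(n)
    for col in ["red","blue","yellow"]:
        m=mask(p,col)&(W[...,2]>.094)&(W[...,2]<.106)
        P=W[m]; print(col,"cap",len(P),P.mean(0).round(4),circ(P), np.percentile(P[:,2],95))
        m=mask(p,col)&(W[...,2]>.004)&(W[...,2]<.014)&(np.hypot(W[...,0]-P[:,0].mean(),W[...,1]-P[:,1].mean())<.05)
        P=W[m]; print(col,"disc",len(P),circ(P))
    m=mask(p,"green"); P=W[m]; print("pad",len(P),P.mean(0).round(4),circ(P))
    m=mask(p,"blue")&(W[...,1]>.14)&(W[...,2]<.03); P=W[m]; 
    wall=P[P[:,2]>.015]; print("tray",len(P),len(wall),cv2.minAreaRect(P[:,:2].astype(np.float32)*1000),cv2.minAreaRect(wall[:,:2].astype(np.float32)*1000))
    h=cv2.cvtColor(p,cv2.COLOR_BGR2HSV)
    r=plane(n,[(261,208) if n=="top" else (291,212)],.038,c)[0]; print("tin guess",r)
    m=(h[...,1]<60)&(h[...,2]>120)&(np.hypot(W[...,0]-r[0],W[...,1]-r[1])<.035)&(abs(W[...,2]-.038)<.008); P=W[m]; print("tin",len(P),P.mean(0),circ(P))
E
```

```text
top
red cap 155 [0.5287 0.0325 0.0979] (array([528.9,  32.7]), 14.3) 0.10037635825014658
red disc 248 (array([530.8,  32.8]), 30.9)
blue cap 147 [0.5737 0.1068 0.098 ] (array([573.8, 107.1]), 13.5) 0.10036842149696516
blue disc 155 (array([575.1, 105.5]), 27.1)
yellow cap 157 [ 0.6071 -0.0107  0.0979] (array([607.7, -11. ]), 14.3) 0.10015749792262003
yellow disc 148 (array([609.3, -10.9]), 32.7)
pad 1332 [ 0.4617 -0.3167  0.0096] (array([ 462.4, -192.3]), 169.4)
tray 5886 479 ((445.4447937011719, 314.1861572265625), (108.88483428955078, 245.55508422851562), 83.5597915649414) ((445.1224365234375, 313.7065124511719), (107.97013092041016, 245.55154418945312), 83.25418853759766)
tin guess [0.59112271 0.04648951 0.038     ]
tin 542 [0.59209688 0.04685775 0.03704325] (array([592.8,  47.2]), 28.0)
scene
red cap 165 [0.553  0.3357 0.099 ] (array([562. , 384.4]), 365.6) 0.1036827981063914Traceback (most recent call last):
  File "<stdin>", line 9, in <module>
  File "h.py", line 22, in circ
    h=cv2.convexHull(P[:,:2].astype(np.float32)*1000).astype(np.float32)
      ^^^^^^^^^^^^^^^^^^^^^^^^^^^^^^^^^^^^^^^^^^^^^^^^^^^^^^
AttributeError: 'NoneType' object has no attribute 'astype'
```

Run:
```python
from h import *
for n in ["top","scene"]:
    p=cv2.imread(f"pics/{n}0.png"); d=np.load(f"{n}0.npy"); c=get_calibration(n); W=cloud(n,d,c)
    print(n)
    for col,g in [("red",(.529,.033)),("blue",(.574,.107)),("yellow",(.607,-.011))]:
        near=np.hypot(W[...,0]-g[0],W[...,1]-g[1])<.045
        m=mask(p,col)&near&(W[...,2]>.09); P=W[m]; print(col,"capall",len(P),P.mean(0).round(4),circ(P[P[:,2]>.096]))
    near=np.hypot(W[...,0]-.46,W[...,1]+.317)<.08
    m=mask(p,"green")&near; P=W[m]; print("pad",len(P),P.mean(0).round(4),circ(P))
    u=np.argwhere(mask(p,"green"))[:,::-1]; u=u[near[mask(p,"green")]]
    print("pad ray",plane(n,u,.004,c).mean(0))
    near=np.hypot(W[...,0]-.445,W[...,1]-.314)<.17
    m=mask(p,"blue")&near&(W[...,1]>.2); P=W[m]
    print("tray",cv2.minAreaRect(P[:,:2].astype(np.float32)*1000))
    h=cv2.cvtColor(p,cv2.COLOR_BGR2HSV)
    m=(h[...,1]<60)&(h[...,2]>120)&(np.hypot(W[...,0]-.592,W[...,1]-.047)<.036)&(abs(W[...,2]-.038)<.008); P=W[m]; print("tin",len(P),P.mean(0),circ(P))
from scipy.spatial.transform import Rotation as R
s=sense();print(R.from_rotvec(s["tool_rot"]).as_matrix().round(3))
```

```text
top
red capall 158 [0.5285 0.0324 0.0978] (array([528.3,  33. ]), 14.0)
blue capall 150 [0.5736 0.1066 0.0979] (array([574. , 106.6]), 13.4)
yellow capall 160 [ 0.6069 -0.0108  0.0978] (array([607.3, -10.4]), 14.0)
pad 1322 [ 0.4617 -0.3189  0.0032] (array([ 461.5, -319. ]), 43.1)
pad ray [ 0.46170608 -0.31866518  0.004     ]
tray ((445.4447937011719, 314.1861572265625), (108.88483428955078, 245.55508422851562), 83.5597915649414)
tin 542 [0.59209688 0.04685775 0.03704325] (array([592.8,  47.2]), 28.0)
scene
red capall 99 [0.5341 0.0329 0.0983] (array([532.7,  33.2]), 15.4)
blue capall 97 [0.5786 0.1071 0.0984] (array([577.9, 108.6]), 14.8)
yellow capall 86 [ 0.61   -0.0099  0.099 ] (array([609. ,  -9.4]), 14.0)
pad 721 [ 0.4645 -0.3179  0.0039] (array([ 463.6, -319.5]), 46.1)
pad ray [ 0.46451615 -0.31793612  0.004     ]
tray ((448.3670654296875, 315.31640625), (110.22494506835938, 255.68759155273438), 83.53657531738281)
tin 310 [0.59583534 0.04716975 0.03823956] (array([594.3,  47.8]), 28.6)
[[ 0.933  0.36  -0.001]
 [ 0.36  -0.933  0.001]
 [-0.    -0.001 -1.   ]]
```

Call:
{"method": "carry_out", "body": {
  "rows": [
    {"wz": 5.1,"fingers": 1},
    {"dx": 25.7,"dy": -28.2},
    {"dx": 25.7,"dy": -28.2},
    {"dx": 25.7,"dy": -28.2},
    {"dx": 25.7,"dy": -28.2}
  ],
  "newtons": 20
}}

```text
schema error: expected keys wx, wy, wz, dx, dy, dz, fingers
```

Call:
{"method": "carry_out", "body": {
  "rows": [
    {"dx": 25.7,"dy": -28.2},
    {"dx": 25.7,"dy": -28.2},
    {"dx": 25.7,"dy": -28.2},
    {"dx": 25.7,"dy": -28.2},
    {"dx": 25.7,"dy": -28.2}
  ]
}}

```text
schema error: expected keys wx, wy, wz, dx, dy, dz, fingers
```

Call:
{"method": "carry_out", "body": {
  "rows": [
    {"dx": 25.7,"dy": -28.2},
    {"dx": 25.7,"dy": -28.2},
    {"dx": 25.7,"dy": -28.2},
    {"dx": 25.7,"dy": -28.2},
    {"dx": 25.7,"dy": -28.2}
  ]
}}

```text
schema error: expected keys wx, wy, wz, dx, dy, dz, fingers
```

Call:
{"method": "carry_out", "body": {
  "rows": [
    {"dx": 25.7,"dy": -28.2},
    {"dx": 25.7,"dy": -28.2},
    {"dx": 25.7,"dy": -28.2},
    {},
    {}
  ]
}}

```text
schema error: expected keys wx, wy, wz, dx, dy, dz, fingers
```

All keys are required; I'll restate.

Call:
{"method": "carry_out", "body": {
  "rows": [
    {"wx": 0,"wy": 0,"wz": 5.1,"dx": 0,"dy": 0,"dz": 0,"fingers": 1},
    {"wx": 0,"wy": 0,"wz": 0,"dx": 25.7,"dy": -28.2,"dz": 0,"fingers": 1},
    {"wx": 0,"wy": 0,"wz": 0,"dx": 25.7,"dy": -28.2,"dz": 0,"fingers": 1},
    {"wx": 0,"wy": 0,"wz": 0,"dx": 25.7,"dy": -28.2,"dz": 0,"fingers": 1},
    {"wx": 0,"wy": 0,"wz": 0,"dx": 25.7,"dy": -28.2,"dz": 0,"fingers": 1}
  ],
  "newtons": 20
}}

```text
clock: 0.52
eef_pos: [0.2932, -0.4444, 0.2051]
tool_rot: [-3.11, -0.437, 0.001]
ft_force: [0.6, -1.1, 0.8]
finger_gap: 0.0942
```

Call:
{"method": "carry_out", "body": {
  "rows": [
    {"wx": 0,"wy": 0,"wz": 0,"dx": 25.7,"dy": -28.2,"dz": 0,"fingers": 1},
    {"wx": 0,"wy": 0,"wz": 0,"dx": 25.7,"dy": -28.2,"dz": 0,"fingers": 1},
    {"wx": 0,"wy": 0,"wz": 0,"dx": 25.7,"dy": -28.2,"dz": 0,"fingers": 1},
    {"wx": 0,"wy": 0,"wz": 0,"dx": 25.7,"dy": -28.2,"dz": 0,"fingers": 1},
    {"wx": 0,"wy": 0,"wz": 0,"dx": 25.7,"dy": -28.2,"dz": 0,"fingers": 1}
  ]
}}

```text
clock: 0.93
eef_pos: [0.3778, -0.2733, 0.2054]
tool_rot: [3.111, 0.438, -0.0]
ft_force: [2.3, -0.3, 0.5]
finger_gap: 0.094
```

Call:
{"method": "carry_out", "body": {
  "rows": [
    {"wx": 0,"wy": 0,"wz": 0,"dx": 25.7,"dy": -28.2,"dz": 0,"fingers": 1},
    {"wx": 0,"wy": 0,"wz": 0,"dx": 25.7,"dy": -28.2,"dz": 0,"fingers": 1},
    {"wx": 0,"wy": 0,"wz": 0,"dx": 25.7,"dy": -28.2,"dz": 0,"fingers": 1},
    {"wx": 0,"wy": 0,"wz": 0,"dx": 25.7,"dy": -28.2,"dz": 0,"fingers": 1},
    {"wx": 0,"wy": 0,"wz": 0,"dx": 25.7,"dy": -28.2,"dz": 0,"fingers": 1}
  ]
}}

```text
clock: 1.35
eef_pos: [0.4624, -0.1023, 0.2055]
tool_rot: [3.111, 0.438, -0.0]
ft_force: [0.9, -1.0, 0.1]
finger_gap: 0.0938
```

Call:
{"method": "carry_out", "body": {
  "rows": [
    {"wx": 0,"wy": 0,"wz": 0,"dx": 25.7,"dy": -28.2,"dz": 0,"fingers": 1},
    {"wx": 0,"wy": 0,"wz": 0,"dx": 25.7,"dy": -28.2,"dz": 0,"fingers": 1},
    {"wx": 0,"wy": 0,"wz": 0,"dx": 0,"dy": 0,"dz": 0,"fingers": 1}
  ]
}}

```text
clock: 1.6
eef_pos: [0.4978, -0.029, 0.2055]
tool_rot: [-3.107, -0.449, -0.002]
ft_force: [-0.4, 0.7, -1.0]
finger_gap: 0.0939
```

```bash
cat >> h.py <<'E'
def wcloud(d,c):
    f=210/np.tan(np.radians(c["fovy"]/2))
    v,u=np.mgrid[0:420,0:560].astype(float)
    x=(u-c["cx"])/f; y=(v-c["cy"])/f; r=np.hypot(x,y)+1e-9
    s=np.where(r<1.45,np.tan(np.minimum(r,1.45)),0)/r
    P=np.stack([x*s*d,-y*s*d,-d],-1)
    return P@R.from_rotvec(c["rotation"]).as_matrix().T+c["position"]
def yaw():
    M=R.from_rotvec(sense()["tool_rot"]).as_matrix(); return M
def go(*t):
    s=sense(); M=R.from_rotvec(s["tool_rot"]).as_matrix(); 
    d=np.array(t)-s["eef_pos"]; v=M.T@d*1000
    print("clock",s["clock"],"pos",s["eef_pos"].round(4),"yaw",np.degrees(np.arctan2(M[1,0],M[0,0])).round(2),"tool d mm",v.round(1),"n",(np.linalg.norm(v)/41).round(2))
def caps(W,p,pr=True,zmin=.09):
    for col in ["red","blue","yellow"]:
        m=mask(p,col)&(abs(W[...,2]-.098)<.008); P=W[m]
        if len(P)>5: print(col,len(P),np.median(P,0).round(4),circ(P))
E
python3 - <<'E'
from h import *
c=get_calibration("wrist"); p,d=capture("wrist"); cv2.imwrite("pics/w1.png",p); W=wcloud(d,c); caps(W,p)
print(c["position"])
h=cv2.cvtColor(p,cv2.COLOR_BGR2HSV)
m=(h[...,1]<60)&(h[...,2]>120)&(np.hypot(W[...,0]-.594,W[...,1]-.047)<.036)&(abs(W[...,2]-.038)<.008); P=W[m]; print("tin",len(P),P.mean(0),circ(P))
go(.53,.033,.205)
E
```

```text
red 785 [0.5295 0.0331 0.0989] (array([528.8,  33.7]), 14.4)
blue 720 [0.5743 0.1064 0.0989] (array([574.4, 107.9]), 14.2)
yellow 784 [ 0.6068 -0.0098  0.099 ] (array([607. ,  -9.8]), 14.0)
[ 0.57377922 -0.0056754   0.38485981]
tin 2055 [0.59224775 0.04753259 0.03814659] (array([592.3,  47.7]), 27.9)
clock 1.65 pos [ 0.4967 -0.0323  0.2052] yaw 16.33 tool d mm [ 50.3 -53.3   0.3] n 1.79
```

View pics/w1.png

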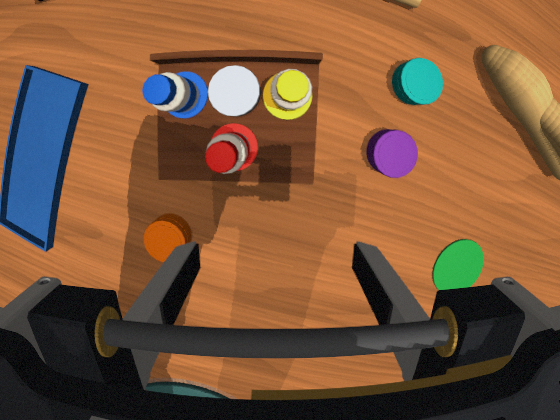

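Run:
```python
from h import *
go(.529,.033,.205)
capture("top");go(.529,.033,.205)
capture("top");go(.529,.033,.205)
```

```text
clock 1.65 pos [ 0.4967 -0.0323  0.2052] yaw 16.33 tool d mm [ 49.4 -53.5   0.3] n 1.78
clock 1.7 pos [ 0.496  -0.0345  0.2051] yaw 16.18 tool d mm [ 50.5 -55.6   0.1] n 1.83
clock 1.75 pos [ 0.4956 -0.0358  0.2051] yaw 16.06 tool d mm [ 51.1 -56.9   0.1] n 1.87
```

Call:
{"method": "carry_out", "body": {
  "rows": [
    {"wx": 0,"wy": 0,"wz": 0,"dx": 26,"dy": -28.7,"dz": 0,"fingers": 1},
    {"wx": 0,"wy": 0,"wz": 0,"dx": 26,"dy": -28.7,"dz": 0,"fingers": 1},
    {"wx": 0,"wy": 0,"wz": 0,"dx": 0,"dy": 0,"dz": 30,"fingers": 1},
    {"wx": 0,"wy": 0,"wz": 0,"dx": 0,"dy": 0,"dz": 40,"fingers": 1},
    {"wx": 0,"wy": 0,"wz": 0,"dx": 0,"dy": 0,"dz": 30,"fingers": 1}
  ]
}}

```text
clock: 2.17
eef_pos: [0.5293, 0.0326, 0.1034]
tool_rot: [3.111, 0.436, -0.001]
ft_force: [0.4, -0.6, 0.3]
finger_gap: 0.0939
```

Call:
{"method": "carry_out", "body": {
  "rows": [
    {"wx": 0,"wy": 0,"wz": 0,"dx": 0,"dy": 0,"dz": 30,"fingers": 1},
    {"wx": 0,"wy": 0,"wz": 0,"dx": 0,"dy": 0,"dz": 20,"fingers": 1},
    {"wx": 0,"wy": 0,"wz": 0,"dx": 0,"dy": 0,"dz": 10,"fingers": 1},
    {"wx": 0,"wy": 0,"wz": 0,"dx": 0,"dy": 0,"dz": 0,"fingers": 1},
    {"wx": 0,"wy": 0,"wz": 0,"dx": 0,"dy": 0,"dz": 0,"fingers": 1}
  ]
}}

```text
clock: 2.58
eef_pos: [0.5302, 0.0331, 0.046]
tool_rot: [3.111, 0.437, -0.0]
ft_force: [0.7, 0.0, -0.2]
finger_gap: 0.0942
```

Run:
```python
from h import *
go(.529,.033,.045)
c=get_calibration("wrist"); p,d=capture("wrist"); cv2.imwrite("pics/w2.png",p); W=wcloud(d,c); caps(W,p)
go(.529,.033,.045)
```

```text
clock 2.5833 pos [0.5302 0.0331 0.046 ] yaw 15.98 tool d mm [-1.2 -0.2  1. ] n 0.04
red 2906 [0.5319 0.0347 0.0988] (array([529.1,  33.8]), 14.7)
blue 3388 [0.5757 0.1068 0.0989] (array([574.6, 108.5]), 14.5)
yellow 2894 [ 0.6074 -0.0087  0.0989] (array([607.5,  -9.6]), 14.5)
clock 2.6333 pos [0.5307 0.0334 0.0467] yaw 15.99 tool d mm [-1.8 -0.1  1.6] n 0.06
```

View pics/w2.png

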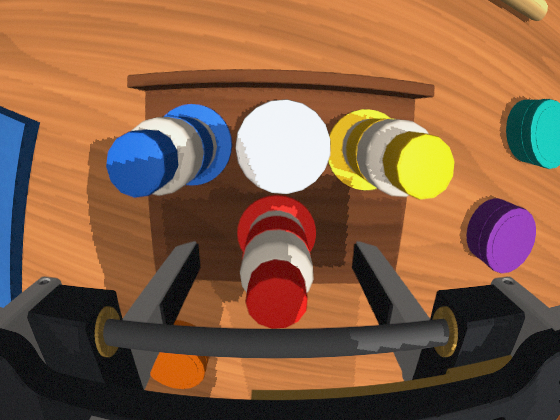

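Call:
{"method": "carry_out", "body": {
  "rows": [
    {"wx": 0,"wy": 0,"wz": 0,"dx": 0,"dy": 0,"dz": 0,"fingers": 0},
    {"wx": 0,"wy": 0,"wz": 0,"dx": 0,"dy": 0,"dz": 0,"fingers": 0},
    {"wx": 0,"wy": 0,"wz": 0,"dx": 0,"dy": 0,"dz": 0,"fingers": 0},
    {"wx": 0,"wy": 0,"wz": 0,"dx": 0,"dy": 0,"dz": 0,"fingers": 0},
    {"wx": 0,"wy": 0,"wz": 0,"dx": 0,"dy": 0,"dz": 0,"fingers": 0}
  ],
  "newtons": 15
}}

```text
clock: 3.05
eef_pos: [0.5302, 0.0338, 0.0458]
tool_rot: [3.111, 0.438, 0.001]
ft_force: [0.5, 0.5, -0.5]
finger_gap: 0.0645
```

Call:
{"method": "carry_out", "body": {
  "rows": [
    {"wx": 0,"wy": 0,"wz": 0,"dx": 0,"dy": 0,"dz": 0,"fingers": 0},
    {"wx": 0,"wy": 0,"wz": 0,"dx": 0,"dy": 0,"dz": 0,"fingers": 0},
    {"wx": 0,"wy": 0,"wz": 0,"dx": 0,"dy": 0,"dz": 0,"fingers": 0}
  ]
}}

```text
clock: 3.3
eef_pos: [0.53, 0.0338, 0.0454]
tool_rot: [-3.111, -0.438, 0.0]
ft_force: [-0.7, -0.4, -0.4]
finger_gap: 0.0445
```

Call:
{"method": "carry_out", "body": {
  "rows": [
    {"wx": 0,"wy": 0,"wz": 0,"dx": 0,"dy": 0,"dz": 0,"fingers": 0},
    {"wx": 0,"wy": 0,"wz": 0,"dx": 0,"dy": 0,"dz": 0,"fingers": 0},
    {"wx": 0,"wy": 0,"wz": 0,"dx": 0,"dy": 0,"dz": 0,"fingers": 0},
    {"wx": 0,"wy": 0,"wz": 0,"dx": 0,"dy": 0,"dz": -10,"fingers": 0}
  ]
}}

```text
clock: 3.63
eef_pos: [0.529, 0.0337, 0.0544]
tool_rot: [-3.11, -0.438, 0.004]
ft_force: [-0.8, 0.3, -0.5]
finger_gap: 0.0396
```

Call:
{"method": "carry_out", "body": {
  "rows": [
    {"wx": 0,"wy": 0,"wz": 0,"dx": 0,"dy": 0,"dz": -20,"fingers": 0},
    {"wx": 0,"wy": 0,"wz": 0,"dx": 0,"dy": 0,"dz": -25,"fingers": 0},
    {"wx": 0,"wy": 0,"wz": 0,"dx": 0,"dy": 0,"dz": -25,"fingers": 0},
    {"wx": 0,"wy": 0,"wz": 0,"dx": 0,"dy": 0,"dz": -20,"fingers": 0},
    {"wx": 0,"wy": 0,"wz": 0,"dx": 0,"dy": 0,"dz": -10,"fingers": 0}
  ]
}}

```text
clock: 4.05
eef_pos: [0.5309, 0.034, 0.1585]
tool_rot: [3.111, 0.438, 0.005]
ft_force: [-0.3, 0.5, -0.5]
finger_gap: 0.0397
```

Run:
```python
from h import *
go(.367,.324,.155)
c=get_calibration("wrist"); p,d=capture("wrist"); cv2.imwrite("pics/w3.png",p)
```

```text
clock 4.05 pos [0.5309 0.034  0.1585] yaw 16.04 tool d mm [ -77.4 -324.     3. ] n 8.12
```

View pics/w3.png

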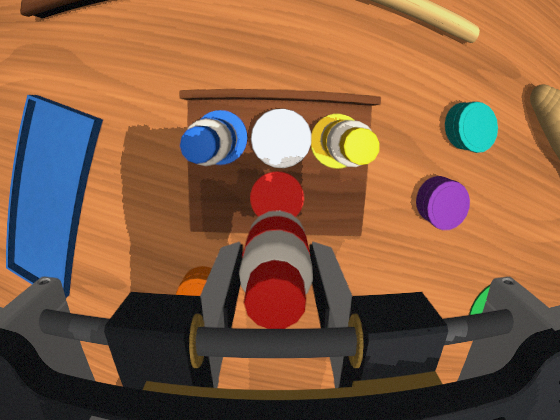

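Call:
{"method": "carry_out", "body": {
  "rows": [
    {"wx": 0,"wy": 0,"wz": 0,"dx": -5,"dy": -20,"dz": 0,"fingers": 0},
    {"wx": 0,"wy": 0,"wz": 0,"dx": -8,"dy": -34,"dz": 0,"fingers": 0},
    {"wx": 0,"wy": 0,"wz": 0,"dx": -9,"dy": -38,"dz": 0,"fingers": 0},
    {"wx": 0,"wy": 0,"wz": 0,"dx": -9,"dy": -38,"dz": 0,"fingers": 0},
    {"wx": 0,"wy": 0,"wz": 0,"dx": -9,"dy": -38,"dz": 0,"fingers": 0}
  ]
}}

```text
clock: 4.52
eef_pos: [0.4437, 0.1852, 0.1548]
tool_rot: [3.111, 0.437, -0.001]
ft_force: [1.1, 1.5, -1.3]
finger_gap: 0.0396
```

Call:
{"method": "carry_out", "body": {
  "rows": [
    {"wx": 0,"wy": 0,"wz": 0,"dx": -9,"dy": -38,"dz": 0,"fingers": 0},
    {"wx": 0,"wy": 0,"wz": 0,"dx": -9,"dy": -38,"dz": 0,"fingers": 0},
    {"wx": 0,"wy": 0,"wz": 0,"dx": -9,"dy": -38,"dz": 0,"fingers": 0},
    {"wx": 0,"wy": 0,"wz": 0,"dx": -6.5,"dy": -28,"dz": 0,"fingers": 0},
    {"wx": 0,"wy": 0,"wz": 0,"dx": -3.5,"dy": -14,"dz": 0,"fingers": 0}
  ]
}}

```text
clock: 4.93
eef_pos: [0.3638, 0.3269, 0.1549]
tool_rot: [-3.109, -0.444, 0.002]
ft_force: [-0.6, -0.2, -1.1]
finger_gap: 0.0398
```

Call:
{"method": "carry_out", "body": {
  "rows": [
    {"wx": 0,"wy": 0,"wz": 0,"dx": 0,"dy": 0,"dz": 10,"fingers": 0},
    {"wx": 0,"wy": 0,"wz": 0,"dx": 0,"dy": 0,"dz": 20,"fingers": 0},
    {"wx": 0,"wy": 0,"wz": 0,"dx": 0,"dy": 0,"dz": 20,"fingers": 0},
    {"wx": 0,"wy": 0,"wz": 0,"dx": 0,"dy": 0,"dz": 10,"fingers": 0}
  ]
}}

```text
clock: 5.27
eef_pos: [0.3659, 0.3223, 0.0927]
tool_rot: [3.109, 0.437, -0.004]
ft_force: [-0.9, -0.5, -1.3]
finger_gap: 0.0401
```

Run:
```python
from h import *
go(.367,.324,.041)
c=get_calibration("wrist"); p,d=capture("wrist"); cv2.imwrite("pics/w4.png",p)
go(.367,.324,.041)
```

```text
clock 5.2667 pos [0.3659 0.3223 0.0927] yaw 16.0 tool d mm [ 1.7 -1.3 51.7] n 1.26
clock 5.3167 pos [0.3655 0.3221 0.092 ] yaw 16.0 tool d mm [ 2.2 -1.5 51. ] n 1.24
```

View pics/w4.png

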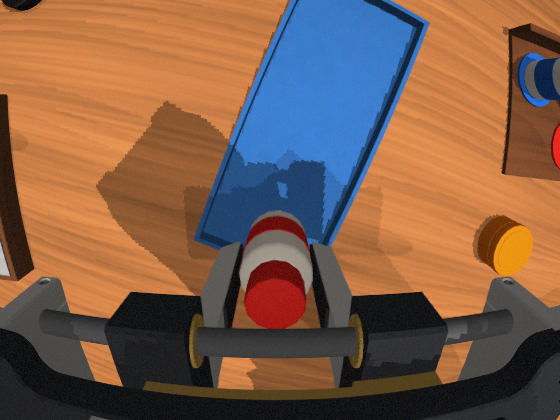

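Call:
{"method": "carry_out", "body": {
  "rows": [
    {"wx": 0,"wy": 0,"wz": 0,"dx": 2,"dy": -1,"dz": 20,"fingers": 0},
    {"wx": 0,"wy": 0,"wz": 0,"dx": 0,"dy": 0,"dz": 15,"fingers": 0},
    {"wx": 0,"wy": 0,"wz": 0,"dx": 0,"dy": 0,"dz": 10,"fingers": 0},
    {"wx": 0,"wy": 0,"wz": 0,"dx": 0,"dy": 0,"dz": 3,"fingers": 0},
    {"wx": 0,"wy": 0,"wz": 0,"dx": 0,"dy": 0,"dz": 0,"fingers": 0}
  ]
}}

```text
clock: 5.73
eef_pos: [0.3681, 0.3252, 0.0472]
tool_rot: [3.111, 0.438, -0.001]
ft_force: [-0.2, -0.2, -1.0]
finger_gap: 0.0401
```

Call:
{"method": "carry_out", "body": {
  "rows": [
    {"wx": 0,"wy": 0,"wz": 0,"dx": 0,"dy": 0,"dz": 0,"fingers": 0}
  ]
}}

```text
clock: 5.82
eef_pos: [0.3685, 0.3256, 0.0481]
tool_rot: [-3.111, -0.438, -0.001]
ft_force: [0.5, 0.5, -0.4]
finger_gap: 0.0398
```

Call:
{"method": "carry_out", "body": {
  "rows": [
    {"wx": 0,"wy": 0,"wz": 0,"dx": 0,"dy": 0,"dz": 3,"fingers": 0},
    {"wx": 0,"wy": 0,"wz": 0,"dx": 0,"dy": 0,"dz": 3,"fingers": 0},
    {"wx": 0,"wy": 0,"wz": 0,"dx": 0,"dy": 0,"dz": 1,"fingers": 0},
    {"wx": 0,"wy": 0,"wz": 0,"dx": 0,"dy": 0,"dz": 0,"fingers": 0},
    {"wx": 0,"wy": 0,"wz": 0,"dx": 0,"dy": 0,"dz": 0,"fingers": 0}
  ]
}}

```text
clock: 6.23
eef_pos: [0.3682, 0.3254, 0.0406]
tool_rot: [-3.111, -0.438, -0.0]
ft_force: [-0.3, 0.1, -1.2]
finger_gap: 0.0395
```

Call:
{"method": "carry_out", "body": {
  "rows": [
    {"wx": 0,"wy": 0,"wz": 0,"dx": 0,"dy": 0,"dz": 0.5,"fingers": 0},
    {"wx": 0,"wy": 0,"wz": 0,"dx": 0,"dy": 0,"dz": 0,"fingers": 0.8},
    {"wx": 0,"wy": 0,"wz": 0,"dx": 0,"dy": 0,"dz": 0,"fingers": 0.8},
    {"wx": 0,"wy": 0,"wz": 0,"dx": 0,"dy": 0,"dz": 0,"fingers": 0.8},
    {"wx": 0,"wy": 0,"wz": 0,"dx": 0,"dy": 0,"dz": 0,"fingers": 0.8}
  ]
}}

```text
clock: 6.65
eef_pos: [0.3682, 0.3255, 0.04]
tool_rot: [-3.111, -0.438, 0.0]
ft_force: [0.5, 0.8, -0.5]
finger_gap: 0.063
```

Call:
{"method": "carry_out", "body": {
  "rows": [
    {"wx": 0,"wy": 0,"wz": 0,"dx": 0,"dy": 0,"dz": 0,"fingers": 0.8},
    {"wx": 0,"wy": 0,"wz": 0,"dx": 0,"dy": 0,"dz": -10,"fingers": 0.8},
    {"wx": 0,"wy": 0,"wz": 0,"dx": 0,"dy": 0,"dz": -25,"fingers": 0.8},
    {"wx": 0,"wy": 0,"wz": 0,"dx": 0,"dy": 0,"dz": -35,"fingers": 0.8},
    {"wx": 0,"wy": 0,"wz": 0,"dx": 0,"dy": 0,"dz": -35,"fingers": 1}
  ]
}}

```text
clock: 7.07
eef_pos: [0.3674, 0.3253, 0.1465]
tool_rot: [3.111, 0.439, -0.003]
ft_force: [0.2, -0.3, 0.5]
finger_gap: 0.0792
```

Run:
```python
from h import *
p,d=capture("wrist"); cv2.imwrite("pics/w5.png",p)
go(.574,.107,.155)
```

```text
clock 7.1167 pos [0.3694 0.3276 0.1529] yaw 16.1 tool d mm [135.4 268.7  -2. ] n 7.34
```

View pics/w5.png

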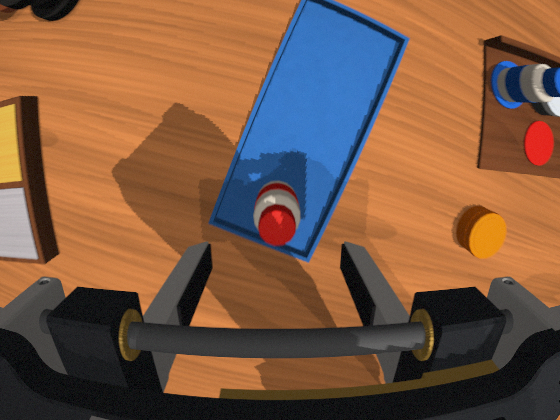

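Call:
{"method": "carry_out", "body": {
  "rows": [
    {"wx": 0,"wy": 0,"wz": 0,"dx": 9,"dy": 17.4,"dz": 0,"fingers": 1},
    {"wx": 0,"wy": 0,"wz": 0,"dx": 17.9,"dy": 34.7,"dz": 0,"fingers": 1},
    {"wx": 0,"wy": 0,"wz": 0,"dx": 17.9,"dy": 34.7,"dz": 0,"fingers": 1},
    {"wx": 0,"wy": 0,"wz": 0,"dx": 17.9,"dy": 34.7,"dz": 0,"fingers": 1},
    {"wx": 0,"wy": 0,"wz": 0,"dx": 17.9,"dy": 34.7,"dz": 0,"fingers": 1}
  ]
}}

```text
clock: 7.53
eef_pos: [0.4898, 0.196, 0.1459]
tool_rot: [-3.111, -0.439, -0.001]
ft_force: [-0.3, 1.3, -0.4]
finger_gap: 0.094
```

Call:
{"method": "carry_out", "body": {
  "rows": [
    {"wx": 0,"wy": 0,"wz": 0,"dx": 17.9,"dy": 34.7,"dz": 0,"fingers": 1},
    {"wx": 0,"wy": 0,"wz": 0,"dx": 17.9,"dy": 34.7,"dz": 0,"fingers": 1},
    {"wx": 0,"wy": 0,"wz": 0,"dx": 13.4,"dy": 26,"dz": 0,"fingers": 1},
    {"wx": 0,"wy": 0,"wz": 0,"dx": 8,"dy": 15.6,"dz": 0,"fingers": 1},
    {"wx": 0,"wy": 0,"wz": 0,"dx": 0,"dy": 0,"dz": 0,"fingers": 1}
  ]
}}

```text
clock: 7.95
eef_pos: [0.5766, 0.1029, 0.1453]
tool_rot: [3.111, 0.43, 0.001]
ft_force: [0.3, -0.2, 0.5]
finger_gap: 0.0939
```

Call:
{"method": "carry_out", "body": {
  "rows": [
    {"wx": 0,"wy": 0,"wz": 0,"dx": 0,"dy": 0,"dz": 0,"fingers": 1},
    {"wx": 0,"wy": 0,"wz": 0,"dx": 0,"dy": 0,"dz": 0,"fingers": 1},
    {"wx": 0,"wy": 0,"wz": 0,"dx": 0,"dy": 0,"dz": 0,"fingers": 1}
  ]
}}

```text
clock: 8.2
eef_pos: [0.5738, 0.1079, 0.1453]
tool_rot: [-3.11, -0.441, -0.0]
ft_force: [-0.8, -0.3, 0.6]
finger_gap: 0.0939
```

Run:
```python
from h import *
c=get_calibration("wrist"); p,d=capture("wrist"); caps(wcloud(d,c),p)
go(.574,.107,.045)
```

```text
blue 1131 [0.5761 0.1095 0.0989] (array([574.5, 109. ]), 14.2)
yellow 786 [ 0.6076 -0.0084  0.0989] (array([607.4,  -9.2]), 14.4)
clock 8.25 pos [0.5739 0.1078 0.1453] yaw 16.13 tool d mm [-1.000e-01  8.000e-01  1.003e+02] n 2.45
```

Call:
{"method": "carry_out", "body": {
  "rows": [
    {"wx": 0,"wy": 0,"wz": 0,"dx": 0,"dy": 0,"dz": 20,"fingers": 1},
    {"wx": 0,"wy": 0,"wz": 0,"dx": 0,"dy": 0,"dz": 30,"fingers": 1},
    {"wx": 0,"wy": 0,"wz": 0,"dx": 0,"dy": 0,"dz": 25,"fingers": 1},
    {"wx": 0,"wy": 0,"wz": 0,"dx": 0,"dy": 0,"dz": 15,"fingers": 1},
    {"wx": 0,"wy": 0,"wz": 0,"dx": 0,"dy": 0,"dz": 9,"fingers": 0.7}
  ]
}}

```text
clock: 8.67
eef_pos: [0.5732, 0.1073, 0.0443]
tool_rot: [-3.11, -0.44, 0.003]
ft_force: [-0.3, -0.4, -0.7]
finger_gap: 0.0903
```

Call:
{"method": "carry_out", "body": {
  "rows": [
    {"wx": 0,"wy": 0,"wz": 0,"dx": 0,"dy": 0,"dz": 0,"fingers": 0},
    {"wx": 0,"wy": 0,"wz": 0,"dx": 0,"dy": 0,"dz": 0,"fingers": 0},
    {"wx": 0,"wy": 0,"wz": 0,"dx": 0,"dy": 0,"dz": 0,"fingers": 0},
    {"wx": 0,"wy": 0,"wz": 0,"dx": 0,"dy": 0,"dz": 0,"fingers": 0},
    {"wx": 0,"wy": 0,"wz": 0,"dx": 0,"dy": 0,"dz": 0,"fingers": 0}
  ]
}}

```text
clock: 9.08
eef_pos: [0.5749, 0.1068, 0.0469]
tool_rot: [-3.111, -0.438, -0.002]
ft_force: [-0.3, 0.0, -0.1]
finger_gap: 0.0574
```

Call:
{"method": "carry_out", "body": {
  "rows": [
    {"wx": 0,"wy": 0,"wz": 0,"dx": 0,"dy": 0,"dz": 0,"fingers": 0},
    {"wx": 0,"wy": 0,"wz": 0,"dx": 0,"dy": 0,"dz": 0,"fingers": 0},
    {"wx": 0,"wy": 0,"wz": 0,"dx": 0,"dy": 0,"dz": 0,"fingers": 0},
    {"wx": 0,"wy": 0,"wz": 0,"dx": 0,"dy": 0,"dz": 0,"fingers": 0},
    {"wx": 0,"wy": 0,"wz": 0,"dx": 0,"dy": 0,"dz": 0,"fingers": 0}
  ]
}}

```text
clock: 9.5
eef_pos: [0.5746, 0.1067, 0.0461]
tool_rot: [-3.111, -0.438, -0.0]
ft_force: [-0.7, 0.4, 3.7]
finger_gap: 0.0398
```

Call:
{"method": "carry_out", "body": {
  "rows": [
    {"wx": 0,"wy": 0,"wz": 0,"dx": 0,"dy": 0,"dz": -10,"fingers": 0},
    {"wx": 0,"wy": 0,"wz": 0,"dx": 0,"dy": 0,"dz": -25,"fingers": 0},
    {"wx": 0,"wy": 0,"wz": 0,"dx": 0,"dy": 0,"dz": -35,"fingers": 0},
    {"wx": 0,"wy": 0,"wz": 0,"dx": 0,"dy": 0,"dz": -30,"fingers": 0},
    {"wx": 0,"wy": 0,"wz": 0,"dx": 0,"dy": 0,"dz": -10,"fingers": 0}
  ]
}}

```text
clock: 9.92
eef_pos: [0.5759, 0.1073, 0.1608]
tool_rot: [-3.111, -0.438, -0.008]
ft_force: [0.2, -0.0, -0.0]
finger_gap: 0.0395
```

Call:
{"method": "carry_out", "body": {
  "rows": [
    {"wx": 0,"wy": 0,"wz": 0,"dx": -5.6,"dy": -20,"dz": 0,"fingers": 0},
    {"wx": 0,"wy": 0,"wz": 0,"dx": -10,"dy": -36,"dz": 0,"fingers": 0},
    {"wx": 0,"wy": 0,"wz": 0,"dx": -10,"dy": -36,"dz": 0,"fingers": 0},
    {"wx": 0,"wy": 0,"wz": 0,"dx": -10,"dy": -36,"dz": 0,"fingers": 0},
    {"wx": 0,"wy": 0,"wz": 0,"dx": -10,"dy": -36,"dz": 0,"fingers": 0}
  ]
}}

```text
clock: 10.33
eef_pos: [0.4841, 0.2528, 0.1562]
tool_rot: [3.111, 0.438, -0.0]
ft_force: [1.3, 0.8, -0.8]
finger_gap: 0.0397
```

Call:
{"method": "carry_out", "body": {
  "rows": [
    {"wx": 0,"wy": 0,"wz": 0,"dx": -10,"dy": -36,"dz": 0,"fingers": 0},
    {"wx": 0,"wy": 0,"wz": 0,"dx": -7,"dy": -23.3,"dz": 0,"fingers": 0},
    {"wx": 0,"wy": 0,"wz": 0,"dx": -3,"dy": -12,"dz": 0,"fingers": 0},
    {"wx": 0,"wy": 0,"wz": 0,"dx": 0,"dy": 0,"dz": 10,"fingers": 0},
    {"wx": 0,"wy": 0,"wz": 0,"dx": 0,"dy": 0,"dz": 25,"fingers": 0}
  ]
}}

```text
clock: 10.75
eef_pos: [0.4479, 0.3155, 0.1227]
tool_rot: [-3.109, -0.439, -0.007]
ft_force: [1.7, -0.5, -0.5]
finger_gap: 0.0396
```

Call:
{"method": "carry_out", "body": {
  "rows": [
    {"wx": 0,"wy": 0,"wz": 0,"dx": 0,"dy": 0,"dz": 25,"fingers": 0},
    {"wx": 0,"wy": 0,"wz": 0,"dx": 0,"dy": 0,"dz": 20,"fingers": 0},
    {"wx": 0,"wy": 0,"wz": 0,"dx": 0,"dy": 0,"dz": 10,"fingers": 0},
    {"wx": 0,"wy": 0,"wz": 0,"dx": 0,"dy": 0,"dz": 0,"fingers": 0},
    {"wx": 0,"wy": 0,"wz": 0,"dx": 0,"dy": 0,"dz": 0,"fingers": 0}
  ]
}}

```text
clock: 11.17
eef_pos: [0.4468, 0.3142, 0.0661]
tool_rot: [3.111, 0.437, -0.001]
ft_force: [0.8, 0.1, -1.0]
finger_gap: 0.0396
```

Run:
```python
from h import *
p,d=capture("wrist"); cv2.imwrite("pics/w6.png",p)
go(.4465,.315,.041)
```

```text
clock 11.2167 pos [0.4471 0.3146 0.0668] yaw 15.99 tool d mm [-0.5 -0.5 25.8] n 0.63
```

View pics/w6.png

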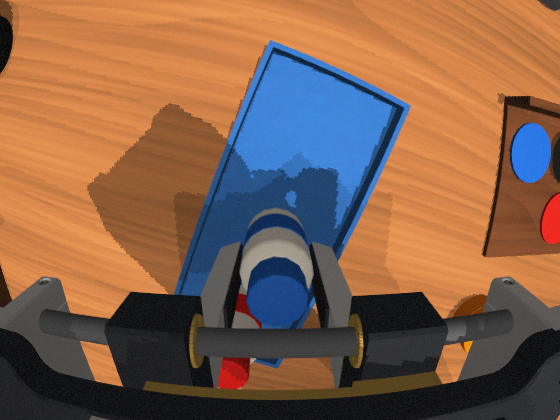

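Call:
{"method": "carry_out", "body": {
  "rows": [
    {"wx": 0,"wy": 0,"wz": 0,"dx": 0,"dy": 0,"dz": 12,"fingers": 0},
    {"wx": 0,"wy": 0,"wz": 0,"dx": 0,"dy": 0,"dz": 8,"fingers": 0},
    {"wx": 0,"wy": 0,"wz": 0,"dx": 0,"dy": 0,"dz": 4,"fingers": 0},
    {"wx": 0,"wy": 0,"wz": 0,"dx": 0,"dy": 0,"dz": 1,"fingers": 0},
    {"wx": 0,"wy": 0,"wz": 0,"dx": 0,"dy": 0,"dz": 0,"fingers": 0}
  ]
}}

```text
clock: 11.63
eef_pos: [0.4463, 0.3149, 0.0408]
tool_rot: [-3.111, -0.439, 0.0]
ft_force: [0.0, 0.6, -0.9]
finger_gap: 0.0397
```

Call:
{"method": "carry_out", "body": {
  "rows": [
    {"wx": 0,"wy": 0,"wz": 0,"dx": 0,"dy": 0,"dz": 0,"fingers": 0},
    {"wx": 0,"wy": 0,"wz": 0,"dx": 0,"dy": 0,"dz": 0,"fingers": 0}
  ]
}}

```text
clock: 11.8
eef_pos: [0.4464, 0.3147, 0.0408]
tool_rot: [3.111, 0.438, -0.0]
ft_force: [1.1, -0.3, -0.8]
finger_gap: 0.04
```

Call:
{"method": "carry_out", "body": {
  "rows": [
    {"wx": 0,"wy": 0,"wz": 0,"dx": 0,"dy": 0,"dz": 0,"fingers": 0.8},
    {"wx": 0,"wy": 0,"wz": 0,"dx": 0,"dy": 0,"dz": 0,"fingers": 0.8},
    {"wx": 0,"wy": 0,"wz": 0,"dx": 0,"dy": 0,"dz": 0,"fingers": 0.8},
    {"wx": 0,"wy": 0,"wz": 0,"dx": 0,"dy": 0,"dz": 0,"fingers": 0.8},
    {"wx": 0,"wy": 0,"wz": 0,"dx": 0,"dy": 0,"dz": 0,"fingers": 0.8}
  ]
}}

```text
clock: 12.22
eef_pos: [0.4464, 0.3147, 0.041]
tool_rot: [-3.111, -0.438, 0.0]
ft_force: [0.6, 0.1, -0.8]
finger_gap: 0.0697
```

Call:
{"method": "carry_out", "body": {
  "rows": [
    {"wx": 0,"wy": 0,"wz": 0,"dx": 0,"dy": 0,"dz": -15,"fingers": 0.8},
    {"wx": 0,"wy": 0,"wz": 0,"dx": 0,"dy": 0,"dz": -30,"fingers": 0.8},
    {"wx": 0,"wy": 0,"wz": 0,"dx": 0,"dy": 0,"dz": -35,"fingers": 0.8},
    {"wx": 0,"wy": 0,"wz": 0,"dx": 0,"dy": 0,"dz": -25,"fingers": 1},
    {"wx": 0,"wy": 0,"wz": 0,"dx": 3.3,"dy": 18,"dz": 0,"fingers": 1}
  ]
}}

```text
clock: 12.63
eef_pos: [0.4549, 0.3024, 0.1511]
tool_rot: [-3.106, -0.444, -0.009]
ft_force: [0.1, 0.4, 0.4]
finger_gap: 0.0851
```

Call:
{"method": "carry_out", "body": {
  "rows": [
    {"wx": 0,"wy": 0,"wz": 0,"dx": 7,"dy": 38.5,"dz": 0,"fingers": 1},
    {"wx": 0,"wy": 0,"wz": 0,"dx": 7,"dy": 38.5,"dz": 0,"fingers": 1},
    {"wx": 0,"wy": 0,"wz": 0,"dx": 7,"dy": 38.5,"dz": 0,"fingers": 1},
    {"wx": 0,"wy": 0,"wz": 0,"dx": 7,"dy": 38.5,"dz": 0,"fingers": 1},
    {"wx": 0,"wy": 0,"wz": 0,"dx": 7,"dy": 38.5,"dz": 0,"fingers": 1}
  ]
}}

```text
clock: 13.05
eef_pos: [0.5419, 0.1211, 0.1462]
tool_rot: [3.111, 0.438, 0.001]
ft_force: [0.7, 1.4, 0.3]
finger_gap: 0.0937
```

Call:
{"method": "carry_out", "body": {
  "rows": [
    {"wx": 0,"wy": 0,"wz": 0,"dx": 7,"dy": 38.5,"dz": 0,"fingers": 1},
    {"wx": 0,"wy": 0,"wz": 0,"dx": 7,"dy": 38.5,"dz": 0,"fingers": 1},
    {"wx": 0,"wy": 0,"wz": 0,"dx": 7,"dy": 38.5,"dz": 0,"fingers": 1},
    {"wx": 0,"wy": 0,"wz": 0,"dx": 5,"dy": 19,"dz": 0,"fingers": 1},
    {"wx": 0,"wy": 0,"wz": 0,"dx": 2.5,"dy": 11.3,"dz": 0,"fingers": 1}
  ]
}}

```text
clock: 13.47
eef_pos: [0.6099, -0.0126, 0.1456]
tool_rot: [3.111, 0.432, -0.0]
ft_force: [-0.2, 0.3, 0.4]
finger_gap: 0.0939
```

Call:
{"method": "carry_out", "body": {
  "rows": [
    {"wx": 0,"wy": 0,"wz": 0,"dx": 0,"dy": 0,"dz": 0,"fingers": 1},
    {"wx": 0,"wy": 0,"wz": 0,"dx": 0,"dy": 0,"dz": 0,"fingers": 1},
    {"wx": 0,"wy": 0,"wz": 0,"dx": 0,"dy": 0,"dz": 0,"fingers": 1}
  ]
}}

```text
clock: 13.72
eef_pos: [0.6084, -0.0071, 0.146]
tool_rot: [-3.11, -0.442, 0.0]
ft_force: [-0.3, 0.6, -0.2]
finger_gap: 0.0939
```

Run:
```python
from h import *
c=get_calibration("wrist"); p,d=capture("wrist"); caps(wcloud(d,c),p)
go(.607,-.0095,.045)
p,d=capture("top"); cv2.imwrite("pics/t2.png",p)
c=get_calibration("top");caps(cloud("top",d,c),p)
go(.607,-.0095,.045)
```

```text
yellow 724 [ 0.6101 -0.0069  0.0989] (array([609.1,  -8.3]), 13.6)
clock 13.7667 pos [ 0.6085 -0.0072  0.1461] yaw 16.18 tool d mm [ -2.1   1.9 101.1] n 2.47
red 173 [0.3682 0.3231 0.0931] (array([367.9, 323.7]), 14.5)
blue 161 [0.4471 0.3142 0.0931] (array([445.9, 314.3]), 14.5)
clock 13.8167 pos [ 0.6086 -0.0074  0.1461] yaw 16.17 tool d mm [ -2.1   1.6 101.1] n 2.47
```

View pics/t2.png

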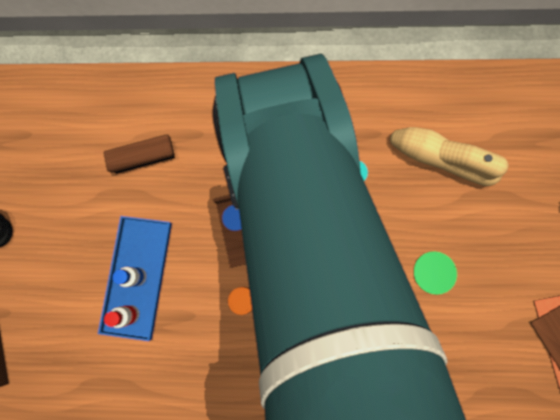

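Call:
{"method": "carry_out", "body": {
  "rows": [
    {"wx": 0,"wy": 0,"wz": 0,"dx": -1,"dy": 1.5,"dz": 20,"fingers": 1},
    {"wx": 0,"wy": 0,"wz": 0,"dx": 0,"dy": 0,"dz": 30,"fingers": 1},
    {"wx": 0,"wy": 0,"wz": 0,"dx": 0,"dy": 0,"dz": 25,"fingers": 1},
    {"wx": 0,"wy": 0,"wz": 0,"dx": 0,"dy": 0,"dz": 15,"fingers": 1},
    {"wx": 0,"wy": 0,"wz": 0,"dx": 0,"dy": 0,"dz": 10,"fingers": 0.7}
  ]
}}

```text
clock: 14.23
eef_pos: [0.6073, -0.0098, 0.0442]
tool_rot: [-3.11, -0.44, 0.003]
ft_force: [0.1, 0.1, -0.4]
finger_gap: 0.0902
```

Call:
{"method": "carry_out", "body": {
  "rows": [
    {"wx": 0,"wy": 0,"wz": 0,"dx": 0,"dy": 0,"dz": 0,"fingers": 0},
    {"wx": 0,"wy": 0,"wz": 0,"dx": 0,"dy": 0,"dz": 0,"fingers": 0},
    {"wx": 0,"wy": 0,"wz": 0,"dx": 0,"dy": 0,"dz": 0,"fingers": 0},
    {"wx": 0,"wy": 0,"wz": 0,"dx": 0,"dy": 0,"dz": 0,"fingers": 0},
    {"wx": 0,"wy": 0,"wz": 0,"dx": 0,"dy": 0,"dz": 0,"fingers": 0}
  ]
}}

```text
clock: 14.65
eef_pos: [0.609, -0.011, 0.0469]
tool_rot: [3.111, 0.438, 0.002]
ft_force: [0.5, -1.0, -0.1]
finger_gap: 0.0571
```

Call:
{"method": "carry_out", "body": {
  "rows": [
    {"wx": 0,"wy": 0,"wz": 0,"dx": 0,"dy": 0,"dz": 0,"fingers": 0},
    {"wx": 0,"wy": 0,"wz": 0,"dx": 0,"dy": 0,"dz": 0,"fingers": 0},
    {"wx": 0,"wy": 0,"wz": 0,"dx": 0,"dy": 0,"dz": 0,"fingers": 0},
    {"wx": 0,"wy": 0,"wz": 0,"dx": 0,"dy": 0,"dz": 0,"fingers": 0},
    {"wx": 0,"wy": 0,"wz": 0,"dx": 0,"dy": 0,"dz": 0,"fingers": 0}
  ]
}}

```text
clock: 15.07
eef_pos: [0.6086, -0.011, 0.0461]
tool_rot: [3.111, 0.438, 0.0]
ft_force: [0.2, -0.7, 4.5]
finger_gap: 0.0395
```

Call:
{"method": "carry_out", "body": {
  "rows": [
    {"wx": 0,"wy": 0,"wz": 0,"dx": 0,"dy": 0,"dz": -10,"fingers": 0},
    {"wx": 0,"wy": 0,"wz": 0,"dx": 0,"dy": 0,"dz": -25,"fingers": 0},
    {"wx": 0,"wy": 0,"wz": 0,"dx": 0,"dy": 0,"dz": -35,"fingers": 0},
    {"wx": 0,"wy": 0,"wz": 0,"dx": 0,"dy": 0,"dz": -30,"fingers": 0},
    {"wx": 0,"wy": 0,"wz": 0,"dx": 0,"dy": 0,"dz": -10,"fingers": 0}
  ]
}}

```text
clock: 15.48
eef_pos: [0.61, -0.0107, 0.1609]
tool_rot: [3.11, 0.438, 0.008]
ft_force: [1.0, 0.1, -0.3]
finger_gap: 0.0397
```

Call:
{"method": "carry_out", "body": {
  "rows": [
    {"wx": 0,"wy": 0,"wz": 0,"dx": 0,"dy": -18,"dz": 0,"fingers": 0},
    {"wx": 0,"wy": 0,"wz": 0,"dx": 1,"dy": -38.5,"dz": 0,"fingers": 0},
    {"wx": 0,"wy": 0,"wz": 0,"dx": 1,"dy": -38.5,"dz": 0,"fingers": 0},
    {"wx": 0,"wy": 0,"wz": 0,"dx": 1,"dy": -38.5,"dz": 0,"fingers": 0},
    {"wx": 0,"wy": 0,"wz": 0,"dx": 1,"dy": -38.5,"dz": 0,"fingers": 0}
  ]
}}

```text
clock: 15.9
eef_pos: [0.5639, 0.1568, 0.1563]
tool_rot: [3.111, 0.437, -0.0]
ft_force: [0.8, -0.7, -0.5]
finger_gap: 0.0392
```

Call:
{"method": "carry_out", "body": {
  "rows": [
    {"wx": 0,"wy": 0,"wz": 0,"dx": 1,"dy": -38.5,"dz": 0,"fingers": 0},
    {"wx": 0,"wy": 0,"wz": 0,"dx": 1,"dy": -38.5,"dz": 0,"fingers": 0},
    {"wx": 0,"wy": 0,"wz": 0,"dx": 1,"dy": -38.5,"dz": 0,"fingers": 0},
    {"wx": 0,"wy": 0,"wz": 0,"dx": 1,"dy": -25,"dz": 0,"fingers": 0},
    {"wx": 0,"wy": 0,"wz": 0,"dx": 0.7,"dy": -14.7,"dz": 0,"fingers": 0}
  ]
}}

```text
clock: 16.32
eef_pos: [0.5245, 0.3096, 0.1563]
tool_rot: [-3.109, -0.444, 0.001]
ft_force: [0.1, -0.8, -1.3]
finger_gap: 0.0393
```

Call:
{"method": "carry_out", "body": {
  "rows": [
    {"wx": 0,"wy": 0,"wz": 0,"dx": 0,"dy": 0,"dz": 15,"fingers": 0},
    {"wx": 0,"wy": 0,"wz": 0,"dx": 0,"dy": 0,"dz": 30,"fingers": 0},
    {"wx": 0,"wy": 0,"wz": 0,"dx": 0,"dy": 0,"dz": 25,"fingers": 0},
    {"wx": 0,"wy": 0,"wz": 0,"dx": 0,"dy": 0,"dz": 15,"fingers": 0},
    {"wx": 0,"wy": 0,"wz": 0,"dx": 0,"dy": 0,"dz": 5,"fingers": 0}
  ]
}}

```text
clock: 16.73
eef_pos: [0.5252, 0.3051, 0.0636]
tool_rot: [3.11, 0.438, -0.005]
ft_force: [0.1, -0.2, -1.0]
finger_gap: 0.0392
```

Call:
{"method": "carry_out", "body": {
  "rows": [
    {"wx": 0,"wy": 0,"wz": 0,"dx": 0,"dy": 0,"dz": 0,"fingers": 0},
    {"wx": 0,"wy": 0,"wz": 0,"dx": 0,"dy": 0,"dz": 0,"fingers": 0}
  ]
}}

```text
clock: 16.9
eef_pos: [0.5267, 0.3062, 0.0668]
tool_rot: [-3.11, -0.438, -0.001]
ft_force: [0.3, 1.7, 0.4]
finger_gap: 0.0394
```

Run:
```python
from h import *
p,d=capture("wrist"); cv2.imwrite("pics/w7.png",p)
go(.526,.306,.041)
```

```text
clock 16.95 pos [0.527  0.3063 0.0672] yaw 16.03 tool d mm [-1.1  0.  26.2] n 0.64
```

View pics/w7.png

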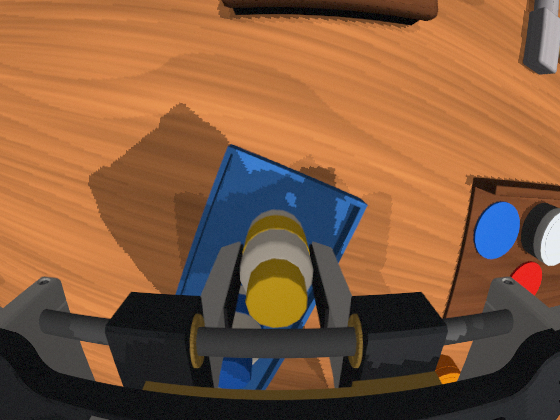

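Call:
{"method": "carry_out", "body": {
  "rows": [
    {"wx": 0,"wy": 0,"wz": 0,"dx": 0,"dy": 0,"dz": 12,"fingers": 0},
    {"wx": 0,"wy": 0,"wz": 0,"dx": 0,"dy": 0,"dz": 8,"fingers": 0},
    {"wx": 0,"wy": 0,"wz": 0,"dx": 0,"dy": 0,"dz": 4,"fingers": 0},
    {"wx": 0,"wy": 0,"wz": 0,"dx": 0,"dy": 0,"dz": 1.5,"fingers": 0},
    {"wx": 0,"wy": 0,"wz": 0,"dx": 0,"dy": 0,"dz": 0,"fingers": 0}
  ]
}}

```text
clock: 17.37
eef_pos: [0.5265, 0.3059, 0.0404]
tool_rot: [3.111, 0.438, -0.0]
ft_force: [-1.3, -2.3, 3.9]
finger_gap: 0.039
```

Call:
{"method": "carry_out", "body": {
  "rows": [
    {"wx": 0,"wy": 0,"wz": 0,"dx": 0,"dy": 0,"dz": 0,"fingers": 0},
    {"wx": 0,"wy": 0,"wz": 0,"dx": 0,"dy": 0,"dz": 0,"fingers": 0}
  ]
}}

```text
clock: 17.53
eef_pos: [0.5264, 0.3059, 0.0404]
tool_rot: [3.111, 0.438, -0.0]
ft_force: [-1.3, -1.3, 3.7]
finger_gap: 0.0389
```

Call:
{"method": "carry_out", "body": {
  "rows": [
    {"wx": 0,"wy": 0,"wz": 0,"dx": 0,"dy": 0,"dz": 0,"fingers": 0.8},
    {"wx": 0,"wy": 0,"wz": 0,"dx": 0,"dy": 0,"dz": 0,"fingers": 0.8},
    {"wx": 0,"wy": 0,"wz": 0,"dx": 0,"dy": 0,"dz": 0,"fingers": 0.8},
    {"wx": 0,"wy": 0,"wz": 0,"dx": 0,"dy": 0,"dz": 0,"fingers": 0.8},
    {"wx": 0,"wy": 0,"wz": 0,"dx": 0,"dy": 0,"dz": 0,"fingers": 0.8}
  ]
}}

```text
clock: 17.95
eef_pos: [0.5264, 0.3059, 0.0404]
tool_rot: [-3.111, -0.438, 0.0]
ft_force: [0.0, 0.5, -0.1]
finger_gap: 0.0693
```

Call:
{"method": "carry_out", "body": {
  "rows": [
    {"wx": 0,"wy": 0,"wz": 0,"dx": 0,"dy": 0,"dz": -15,"fingers": 0.8},
    {"wx": 0,"wy": 0,"wz": 0,"dx": 0,"dy": 0,"dz": -30,"fingers": 0.8},
    {"wx": 0,"wy": 0,"wz": 0,"dx": 0,"dy": 0,"dz": -35,"fingers": 0.8},
    {"wx": 0,"wy": 0,"wz": 0,"dx": 0,"dy": 0,"dz": -20,"fingers": 1},
    {"wx": 0,"wy": 0,"wz": 0,"dx": 0,"dy": 0,"dz": -10,"fingers": 1}
  ]
}}

```text
clock: 18.37
eef_pos: [0.5273, 0.3066, 0.1535]
tool_rot: [-3.11, -0.438, -0.005]
ft_force: [-0.2, -0.2, -1.0]
finger_gap: 0.0852
```

Call:
{"method": "carry_out", "body": {
  "rows": [
    {"wx": 0,"wy": 0,"wz": 0,"dx": 0,"dy": 0,"dz": 0,"fingers": 1},
    {"wx": 0,"wy": 0,"wz": 0,"dx": 0,"dy": 0,"dz": 0,"fingers": 1}
  ]
}}

```text
clock: 18.53
eef_pos: [0.5264, 0.3056, 0.1498]
tool_rot: [3.111, 0.438, -0.0]
ft_force: [-0.1, -0.1, -0.6]
finger_gap: 0.0934
```

Run:
```python
from h import *
p,d=capture("top"); cv2.imwrite("pics/t3.png",p)
c=get_calibration("top");W=cloud("top",d,c);caps(W,p)
for col,g in [("red",(.531,.031)),("blue",(.575,.106)),("yellow",(.608,-.010))]:
    near=np.hypot(W[...,0]-g[0],W[...,1]-g[1])<.045
    m=mask(p,col)&near&(W[...,2]<.03)
    uv=np.argwhere(m)[:,::-1]
    if len(uv): P=plane("top",uv,.009,c); print(col,"disc",len(P),P.mean(0).round(4),circ(P))
h=cv2.cvtColor(p,cv2.COLOR_BGR2HSV)
m=(h[...,1]<60)&(h[...,2]>120)&(np.hypot(W[...,0]-.592,W[...,1]-.047)<.036)&(abs(W[...,2]-.038)<.008); P=W[m]
if len(P): print("tin",len(P),P.mean(0),circ(P))
go(.592,.0475,.15)
```

```text
red 169 [0.3669 0.3237 0.0934] (array([366.9, 324.1]), 14.3)
blue 164 [0.4472 0.3142 0.0931] (array([446. , 314.7]), 14.2)
yellow 31 [0.5228 0.3006 0.0934] (array([522.4, 302.7]), 9.0)
red disc 620 [0.5301 0.0321 0.009 ] (array([530.4,  32.3]), 30.5)
blue disc 497 [0.5751 0.1055 0.009 ] (array([575.1, 105.2]), 27.7)
yellow disc 564 [ 0.6049 -0.0104  0.009 ] (array([604.9, -10.3]), 29.3)
tin 543 [0.59211492 0.04685036 0.03702614] (array([592.4,  46.9]), 27.8)
clock 18.5833 pos [0.526  0.3054 0.1491] yaw 16.03 tool d mm [ -7.8 266.1  -0.8] n 6.49
```

View pics/t3.png

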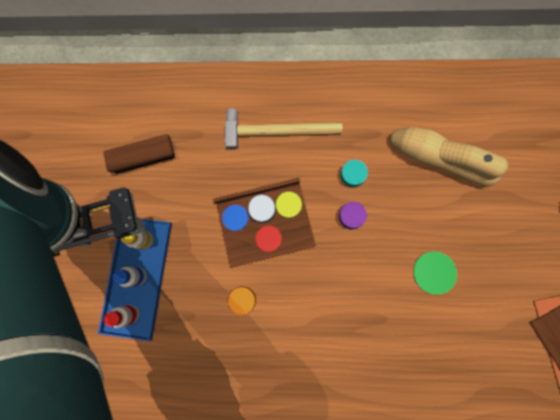

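Call:
{"method": "carry_out", "body": {
  "rows": [
    {"wx": 0,"wy": 0,"wz": 0,"dx": 0,"dy": 18,"dz": 0,"fingers": 1},
    {"wx": 0,"wy": 0,"wz": 0,"dx": -1.2,"dy": 38.5,"dz": 0,"fingers": 1},
    {"wx": 0,"wy": 0,"wz": 0,"dx": -1.2,"dy": 38.5,"dz": 0,"fingers": 1},
    {"wx": 0,"wy": 0,"wz": 0,"dx": -1.2,"dy": 38.5,"dz": 0,"fingers": 1},
    {"wx": 0,"wy": 0,"wz": 0,"dx": -1.2,"dy": 38.5,"dz": 0,"fingers": 1}
  ]
}}

```text
clock: 19.0
eef_pos: [0.5687, 0.1373, 0.1487]
tool_rot: [3.111, 0.439, -0.004]
ft_force: [1.2, -0.7, 0.1]
finger_gap: 0.0939
```

Call:
{"method": "carry_out", "body": {
  "rows": [
    {"wx": 0,"wy": 0,"wz": 0,"dx": -1,"dy": 38.5,"dz": 0,"fingers": 1},
    {"wx": 0,"wy": 0,"wz": 0,"dx": -1,"dy": 30,"dz": 0,"fingers": 1},
    {"wx": 0,"wy": 0,"wz": 0,"dx": -1,"dy": 16,"dz": 0,"fingers": 1},
    {"wx": 0,"wy": 0,"wz": 0,"dx": 0,"dy": 9.5,"dz": 20,"fingers": 1},
    {"wx": 0,"wy": 0,"wz": 0,"dx": 0,"dy": 0,"dz": 30,"fingers": 1}
  ]
}}

```text
clock: 19.42
eef_pos: [0.5937, 0.0451, 0.1002]
tool_rot: [3.111, 0.432, 0.003]
ft_force: [0.4, -0.7, -0.3]
finger_gap: 0.0941
```

Call:
{"method": "carry_out", "body": {
  "rows": [
    {"wx": 0,"wy": 0,"wz": 0,"dx": 0,"dy": 0,"dz": 30,"fingers": 1},
    {"wx": 0,"wy": 0,"wz": 0,"dx": 0,"dy": 0,"dz": 10,"fingers": 1},
    {"wx": 0,"wy": 0,"wz": 0,"dx": 0,"dy": 0,"dz": 0,"fingers": 1},
    {"wx": 0,"wy": 0,"wz": 0,"dx": 0,"dy": 0,"dz": 0,"fingers": 1}
  ]
}}

```text
clock: 19.75
eef_pos: [0.5922, 0.0485, 0.0603]
tool_rot: [-3.11, -0.439, 0.002]
ft_force: [0.5, -0.2, 0.8]
finger_gap: 0.0936
```

Run:
```python
from h import *
c=get_calibration("wrist"); p,d=capture("wrist"); cv2.imwrite("pics/w8.png",p); W=wcloud(d,c)
h=cv2.cvtColor(p,cv2.COLOR_BGR2HSV)
m=(h[...,1]<60)&(h[...,2]>120)&(np.hypot(W[...,0]-.592,W[...,1]-.047)<.036)&(abs(W[...,2]-.038)<.008); P=W[m]
print("tin",len(P),P.mean(0),circ(P))
go(.592,.0475,.014)
```

```text
tin 4848 [0.59374883 0.04851736 0.03815845] (array([592.4,  48.1]), 27.6)
clock 19.8 pos [0.5928 0.0485 0.0613] yaw 16.06 tool d mm [-1.1  0.7 47.3] n 1.15
```

View pics/w8.png

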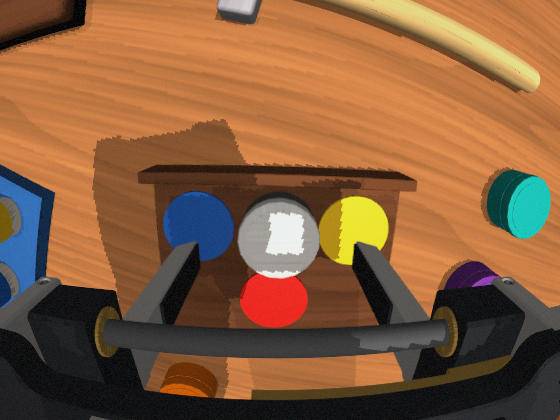

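Call:
{"method": "carry_out", "body": {
  "rows": [
    {"wx": 0,"wy": 0,"wz": 0,"dx": 0,"dy": 0,"dz": 18,"fingers": 1},
    {"wx": 0,"wy": 0,"wz": 0,"dx": 0,"dy": 0,"dz": 14,"fingers": 1},
    {"wx": 0,"wy": 0,"wz": 0,"dx": 0,"dy": 0,"dz": 7,"fingers": 1},
    {"wx": 0,"wy": 0,"wz": 0,"dx": 0,"dy": 0,"dz": 4,"fingers": 1},
    {"wx": 0,"wy": 0,"wz": 0,"dx": 0,"dy": 0,"dz": 2,"fingers": 1}
  ]
}}

```text
clock: 20.22
eef_pos: [0.5924, 0.0482, 0.0153]
tool_rot: [-3.111, -0.438, 0.0]
ft_force: [-0.9, 0.4, 0.1]
finger_gap: 0.094
```

Call:
{"method": "carry_out", "body": {
  "rows": [
    {"wx": 0,"wy": 0,"wz": 0,"dx": 0,"dy": 0,"dz": 0,"fingers": 1},
    {"wx": 0,"wy": 0,"wz": 0,"dx": 0,"dy": 0,"dz": 0,"fingers": 0.3},
    {"wx": 0,"wy": 0,"wz": 0,"dx": 0,"dy": 0,"dz": 0,"fingers": 0.3},
    {"wx": 0,"wy": 0,"wz": 0,"dx": 0,"dy": 0,"dz": 0,"fingers": 0.3},
    {"wx": 0,"wy": 0,"wz": 0,"dx": 0,"dy": 0,"dz": 0,"fingers": 0.3}
  ],
  "newtons": 20
}}

```text
clock: 20.63
eef_pos: [0.5926, 0.048, 0.0158]
tool_rot: [3.111, 0.438, 0.001]
ft_force: [0.4, 0.5, -0.2]
finger_gap: 0.0706
```

Call:
{"method": "carry_out", "body": {
  "rows": [
    {"wx": 0,"wy": 0,"wz": 0,"dx": 0,"dy": 0,"dz": 0,"fingers": 0.3},
    {"wx": 0,"wy": 0,"wz": 0,"dx": 0,"dy": 0,"dz": 0,"fingers": 0},
    {"wx": 0,"wy": 0,"wz": 0,"dx": 0,"dy": 0,"dz": 0,"fingers": 0},
    {"wx": 0,"wy": 0,"wz": 0,"dx": 0,"dy": 0,"dz": 0,"fingers": 0}
  ]
}}

```text
clock: 20.97
eef_pos: [0.5925, 0.048, 0.0155]
tool_rot: [3.111, 0.438, 0.0]
ft_force: [0.3, -1.3, 2.5]
finger_gap: 0.0555
```

Call:
{"method": "carry_out", "body": {
  "rows": [
    {"wx": 0,"wy": 0,"wz": 0,"dx": 0,"dy": 0,"dz": -10,"fingers": 0},
    {"wx": 0,"wy": 0,"wz": 0,"dx": 0,"dy": 0,"dz": -25,"fingers": 0},
    {"wx": 0,"wy": 0,"wz": 0,"dx": 0,"dy": 0,"dz": -35,"fingers": 0},
    {"wx": 0,"wy": 0,"wz": 0,"dx": 0,"dy": 0,"dz": -20,"fingers": 0},
    {"wx": 0,"wy": 0,"wz": 0,"dx": 0,"dy": 0,"dz": -10,"fingers": 0}
  ]
}}

```text
clock: 21.38
eef_pos: [0.5935, 0.0484, 0.1189]
tool_rot: [3.111, 0.438, 0.006]
ft_force: [-0.5, -0.9, -2.2]
finger_gap: 0.0557
```

Call:
{"method": "carry_out", "body": {
  "rows": [
    {"wx": 0,"wy": 0,"wz": 0,"dx": -11.4,"dy": 15.8,"dz": 0,"fingers": 0},
    {"wx": 0,"wy": 0,"wz": 0,"dx": -22.7,"dy": 31.6,"dz": 0,"fingers": 0},
    {"wx": 0,"wy": 0,"wz": 0,"dx": -22.7,"dy": 31.6,"dz": 0,"fingers": 0},
    {"wx": 0,"wy": 0,"wz": 0,"dx": -22.7,"dy": 31.6,"dz": 0,"fingers": 0},
    {"wx": 0,"wy": 0,"wz": 0,"dx": -22.7,"dy": 31.6,"dz": 0,"fingers": 0}
  ]
}}

```text
clock: 21.8
eef_pos: [0.5321, -0.1182, 0.1151]
tool_rot: [-3.111, -0.439, 0.001]
ft_force: [0.9, -0.7, -1.8]
finger_gap: 0.0556
```

Call:
{"method": "carry_out", "body": {
  "rows": [
    {"wx": 0,"wy": 0,"wz": 0,"dx": -22.7,"dy": 31.6,"dz": 0,"fingers": 0},
    {"wx": 0,"wy": 0,"wz": 0,"dx": -22.7,"dy": 31.6,"dz": 0,"fingers": 0},
    {"wx": 0,"wy": 0,"wz": 0,"dx": -22.7,"dy": 31.6,"dz": 0,"fingers": 0},
    {"wx": 0,"wy": 0,"wz": 0,"dx": -22.7,"dy": 31.6,"dz": 0,"fingers": 0},
    {"wx": 0,"wy": 0,"wz": 0,"dx": -17,"dy": 23.7,"dz": 0,"fingers": 0}
  ]
}}

```text
clock: 22.22
eef_pos: [0.4692, -0.2938, 0.1151]
tool_rot: [3.111, 0.435, -0.002]
ft_force: [-0.6, -0.3, -1.4]
finger_gap: 0.0557
```

Call:
{"method": "carry_out", "body": {
  "rows": [
    {"wx": 0,"wy": 0,"wz": 0,"dx": -11.3,"dy": 15.8,"dz": 0,"fingers": 0},
    {"wx": 0,"wy": 0,"wz": 0,"dx": -5.3,"dy": 8.1,"dz": 0,"fingers": 0},
    {"wx": 0,"wy": 0,"wz": 0,"dx": 0,"dy": 0,"dz": 20,"fingers": 0},
    {"wx": 0,"wy": 0,"wz": 0,"dx": 0,"dy": 0,"dz": 25,"fingers": 0},
    {"wx": 0,"wy": 0,"wz": 0,"dx": 0,"dy": 0,"dz": 15,"fingers": 0}
  ]
}}

```text
clock: 22.63
eef_pos: [0.4614, -0.3173, 0.0534]
tool_rot: [-3.109, -0.439, 0.002]
ft_force: [0.0, 0.6, -3.0]
finger_gap: 0.0553
```

Call:
{"method": "carry_out", "body": {
  "rows": [
    {"wx": 0,"wy": 0,"wz": 0,"dx": 0,"dy": 0,"dz": 0,"fingers": 0},
    {"wx": 0,"wy": 0,"wz": 0,"dx": 0,"dy": 0,"dz": 0,"fingers": 0},
    {"wx": 0,"wy": 0,"wz": 0,"dx": 0,"dy": 0,"dz": 0,"fingers": 0}
  ]
}}

```text
clock: 22.88
eef_pos: [0.4626, -0.3181, 0.0563]
tool_rot: [3.11, 0.439, 0.001]
ft_force: [-0.4, -1.2, -1.3]
finger_gap: 0.0559
```

Run:
```python
from h import *
c=get_calibration("wrist"); p,d=capture("wrist"); cv2.imwrite("pics/w9.png",p); W=wcloud(d,c)
m=mask(p,"green")&(np.hypot(W[...,0]-.462,W[...,1]+.318)<.07); P=W[m]; print("pad",len(P),circ(P),P[:,2].mean())
h=cv2.convexHull((P[:,:2]*1000).astype(np.float32))[:,0]; print(h.round(0).astype(int).tolist())
go(.462,-.3185,.0135)
```

```text
pad 4821 (array([ 462.2, -317.4]), 44.6) 0.004145161473745814
[[507, -317], [506, -313], [505, -307], [505, -306], [502, -297], [499, -293], [495, -288], [492, -284], [488, -281], [486, -280], [482, -278], [477, -276], [470, -274], [468, -273], [465, -273], [459, -273], [458, -273], [453, -274], [445, -276], [445, -276], [440, -279], [439, -287], [457, -356], [462, -361], [463, -362], [465, -362], [469, -361], [476, -360], [483, -356], [487, -354], [489, -353], [495, -347], [499, -342], [500, -340], [501, -338], [503, -335], [504, -331], [505, -328], [506, -326], [506, -322]]
clock 22.9333 pos [ 0.4627 -0.3184  0.0566] yaw 16.06 tool d mm [-0.8 -0.1 43.1] n 1.05
```

View pics/w9.png

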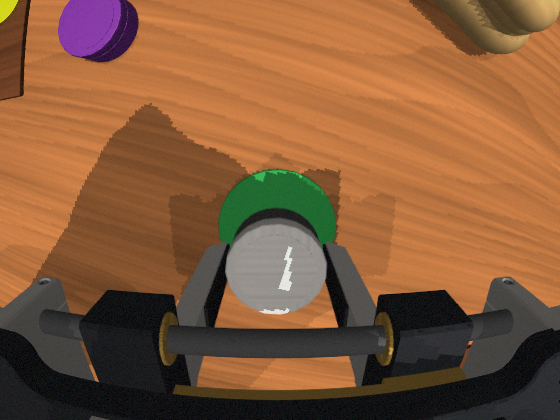

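Call:
{"method": "carry_out", "body": {
  "rows": [
    {"wx": 0,"wy": 0,"wz": 0,"dx": 0,"dy": 0,"dz": 18,"fingers": 0},
    {"wx": 0,"wy": 0,"wz": 0,"dx": 0,"dy": 0,"dz": 13,"fingers": 0},
    {"wx": 0,"wy": 0,"wz": 0,"dx": 0,"dy": 0,"dz": 7,"fingers": 0},
    {"wx": 0,"wy": 0,"wz": 0,"dx": 0,"dy": 0,"dz": 3,"fingers": 0},
    {"wx": 0,"wy": 0,"wz": 0,"dx": 0,"dy": 0,"dz": 1,"fingers": 0}
  ]
}}

```text
clock: 23.35
eef_pos: [0.4616, -0.3181, 0.0133]
tool_rot: [-3.11, -0.438, 0.002]
ft_force: [-7.1, 5.0, 13.8]
finger_gap: 0.0557
```

Call:
{"method": "carry_out", "body": {
  "rows": [
    {"wx": 0,"wy": 0,"wz": 0,"dx": 0,"dy": 0,"dz": 0.5,"fingers": 0},
    {"wx": 0,"wy": 0,"wz": 0,"dx": 0,"dy": 0,"dz": 0,"fingers": 0}
  ]
}}

```text
clock: 23.52
eef_pos: [0.462, -0.3183, 0.0135]
tool_rot: [-3.111, -0.438, 0.0]
ft_force: [0.1, 0.8, -1.4]
finger_gap: 0.0555
```

Release and rise.

Call:
{"method": "carry_out", "body": {
  "rows": [
    {"wx": 0,"wy": 0,"wz": 0,"dx": 0,"dy": 0,"dz": 0,"fingers": 1},
    {"wx": 0,"wy": 0,"wz": 0,"dx": 0,"dy": 0,"dz": 0,"fingers": 1},
    {"wx": 0,"wy": 0,"wz": 0,"dx": 0,"dy": 0,"dz": 0,"fingers": 1},
    {"wx": 0,"wy": 0,"wz": 0,"dx": 0,"dy": 0,"dz": 0,"fingers": 1},
    {"wx": 0,"wy": 0,"wz": 0,"dx": 0,"dy": 0,"dz": 0,"fingers": 1}
  ]
}}

```text
clock: 23.93
eef_pos: [0.462, -0.3184, 0.013]
tool_rot: [3.111, 0.438, 0.0]
ft_force: [-0.3, -0.2, -0.7]
finger_gap: 0.0855
```

Call:
{"method": "carry_out", "body": {
  "rows": [
    {"wx": 0,"wy": 0,"wz": 0,"dx": 0,"dy": 0,"dz": -10,"fingers": 1},
    {"wx": 0,"wy": 0,"wz": 0,"dx": 0,"dy": 0,"dz": -25,"fingers": 1},
    {"wx": 0,"wy": 0,"wz": 0,"dx": 0,"dy": 0,"dz": -40,"fingers": 1},
    {"wx": 0,"wy": 0,"wz": 0,"dx": 0,"dy": 0,"dz": -40,"fingers": 1},
    {"wx": 0,"wy": 0,"wz": 0,"dx": 0,"dy": 0,"dz": -22,"fingers": 1}
  ]
}}

```text
clock: 24.35
eef_pos: [0.463, -0.3187, 0.1548]
tool_rot: [3.108, 0.438, 0.005]
ft_force: [0.8, 0.4, 0.3]
finger_gap: 0.0942
```

Call:
{"method": "carry_out", "body": {
  "rows": [
    {"wx": 0,"wy": 0,"wz": 0,"dx": 0,"dy": 0,"dz": 0,"fingers": 1}
  ]
}}

```text
clock: 24.43
eef_pos: [0.464, -0.3196, 0.1558]
tool_rot: [3.106, 0.437, 0.008]
ft_force: [0.7, 0.3, 0.6]
finger_gap: 0.0941
```

Run:
```python
from h import *
c=get_calibration("wrist"); p,d=capture("wrist"); cv2.imwrite("pics/w10.png",p); W=wcloud(d,c)
near=np.hypot(W[...,0]-.462,W[...,1]+.318)<.06
P=W[mask(p,"green")&near]; print("pad",len(P),circ(P))
P=W[near&(abs(W[...,2]-.036)<.004)]; print("tin",len(P),circ(P),P[:,2].mean(),P[:,2].std())
go(.462,-.3185,.15)
go(.5265,.306,.15)
p,d=capture("top"); cv2.imwrite("pics/t4.png",p); c=get_calibration("top"); W=cloud("top",d,c); caps(W,p)
near=np.hypot(W[...,0]-.462,W[...,1]+.318)<.06
P=W[near&(abs(W[...,2]-.036)<.004)]
if len(P)>5: print("tin",circ(P),P[:,2].mean())
```

```text
pad 2626 (array([ 461.2, -317.7]), 45.6)
tin 2508 (array([ 461.5, -316.6]), 27.8) 0.03625872407062253 0.0007957715426918359
clock 24.4833 pos [ 0.463  -0.3192  0.1531] yaw 16.03 tool d mm [-0.8 -0.9  3.1] n 0.08
clock 24.4833 pos [ 0.463  -0.3192  0.1531] yaw 16.03 tool d mm [ 233.6 -583.3    1.5] n 15.33
red 174 [0.3674 0.3228 0.093 ] (array([366.6, 323.6]), 14.5)
blue 158 [0.4455 0.314  0.0931] (array([446.5, 314.7]), 14.4)
yellow 152 [0.5249 0.3042 0.0928] (array([524.5, 305.6]), 14.6)
tin (array([ 462.8, -316.7]), 27.4) 0.03497428649798886
```

View pics/w10.png

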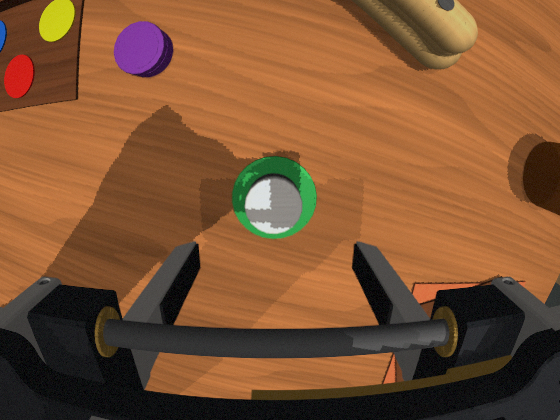

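Call:
{"method": "carry_out", "body": {
  "rows": [
    {"wx": 0,"wy": 0,"wz": 0,"dx": 7.2,"dy": -18,"dz": 0,"fingers": 1},
    {"wx": 0,"wy": 0,"wz": 0,"dx": 14.5,"dy": -36.1,"dz": 0,"fingers": 1},
    {"wx": 0,"wy": 0,"wz": 0,"dx": 14.5,"dy": -36.1,"dz": 0,"fingers": 1},
    {"wx": 0,"wy": 0,"wz": 0,"dx": 14.5,"dy": -36.1,"dz": 0,"fingers": 1},
    {"wx": 0,"wy": 0,"wz": 0,"dx": 14.5,"dy": -36.1,"dz": 0,"fingers": 1}
  ]
}}

```text
clock: 24.95
eef_pos: [0.4788, -0.1424, 0.149]
tool_rot: [-3.11, -0.437, 0.003]
ft_force: [0.8, -1.0, 0.1]
finger_gap: 0.0938
```

Call:
{"method": "carry_out", "body": {
  "rows": [
    {"wx": 0,"wy": 0,"wz": 0,"dx": 14.5,"dy": -36.1,"dz": 0,"fingers": 1},
    {"wx": 0,"wy": 0,"wz": 0,"dx": 14.5,"dy": -36.1,"dz": 0,"fingers": 1},
    {"wx": 0,"wy": 0,"wz": 0,"dx": 14.5,"dy": -36.1,"dz": 0,"fingers": 1},
    {"wx": 0,"wy": 0,"wz": 0,"dx": 14.5,"dy": -36.1,"dz": 0,"fingers": 1},
    {"wx": 0,"wy": 0,"wz": 0,"dx": 14.5,"dy": -36.1,"dz": 0,"fingers": 1}
  ]
}}

```text
clock: 25.37
eef_pos: [0.4987, 0.051, 0.1491]
tool_rot: [-3.111, -0.438, 0.003]
ft_force: [1.1, -0.4, 0.3]
finger_gap: 0.0942
```

Call:
{"method": "carry_out", "body": {
  "rows": [
    {"wx": 0,"wy": 0,"wz": 0,"dx": 14.5,"dy": -36.1,"dz": 0,"fingers": 1},
    {"wx": 0,"wy": 0,"wz": 0,"dx": 14.5,"dy": -36.1,"dz": 0,"fingers": 1},
    {"wx": 0,"wy": 0,"wz": 0,"dx": 14.5,"dy": -36.1,"dz": 0,"fingers": 1},
    {"wx": 0,"wy": 0,"wz": 0,"dx": 14.5,"dy": -36.1,"dz": 0,"fingers": 1},
    {"wx": 0,"wy": 0,"wz": 0,"dx": 14.5,"dy": -36.1,"dz": 0,"fingers": 1}
  ]
}}

```text
clock: 25.78
eef_pos: [0.5186, 0.2443, 0.1488]
tool_rot: [3.111, 0.438, -0.003]
ft_force: [1.4, -0.7, 0.6]
finger_gap: 0.094
```

Call:
{"method": "carry_out", "body": {
  "rows": [
    {"wx": 0,"wy": 0,"wz": 0,"dx": 11.5,"dy": -29,"dz": 0,"fingers": 1},
    {"wx": 0,"wy": 0,"wz": 0,"dx": 7,"dy": -18,"dz": 0,"fingers": 1},
    {"wx": 0,"wy": 0,"wz": 0,"dx": 4.4,"dy": -11.3,"dz": 0,"fingers": 1},
    {"wx": 0,"wy": 0,"wz": 0,"dx": 0,"dy": 0,"dz": 0,"fingers": 1},
    {"wx": 0,"wy": 0,"wz": 0,"dx": 0,"dy": 0,"dz": 0,"fingers": 1}
  ]
}}

```text
clock: 26.2
eef_pos: [0.525, 0.3044, 0.1491]
tool_rot: [3.11, 0.438, -0.002]
ft_force: [-0.2, -0.0, 0.4]
finger_gap: 0.0943
```

Call:
{"method": "carry_out", "body": {
  "rows": [
    {"wx": 0,"wy": 0,"wz": 0,"dx": 0,"dy": 0,"dz": 0,"fingers": 1},
    {"wx": 0,"wy": 0,"wz": 0,"dx": 0,"dy": 0,"dz": 0,"fingers": 1}
  ]
}}

```text
clock: 26.37
eef_pos: [0.5257, 0.3034, 0.1498]
tool_rot: [3.111, 0.435, -0.0]
ft_force: [-0.1, -0.5, -0.7]
finger_gap: 0.0942
```

Run:
```python
from h import *
c=get_calibration("wrist"); p,d=capture("wrist"); W=wcloud(d,c)
P=W[mask(p,"yellow")&(abs(W[...,2]-.093)<.005)]; print(len(P),circ(P))
go(.5255,.3055,.0405)
```

```text
599 (array([527.3, 305.9]), 13.5)
clock 26.4167 pos [0.5257 0.3036 0.15  ] yaw 15.93 tool d mm [  0.4  -2.  109.5] n 2.67
```

Call:
{"method": "carry_out", "body": {
  "rows": [
    {"wx": 0,"wy": 0,"wz": 0,"dx": 0.8,"dy": -1.5,"dz": 20,"fingers": 1},
    {"wx": 0,"wy": 0,"wz": 0,"dx": 0,"dy": 0,"dz": 35,"fingers": 1},
    {"wx": 0,"wy": 0,"wz": 0,"dx": 0,"dy": 0,"dz": 30,"fingers": 1},
    {"wx": 0,"wy": 0,"wz": 0,"dx": 0,"dy": 0,"dz": 15,"fingers": 1},
    {"wx": 0,"wy": 0,"wz": 0,"dx": 0,"dy": 0,"dz": 9,"fingers": 0.7}
  ]
}}

```text
clock: 26.83
eef_pos: [0.525, 0.3052, 0.0389]
tool_rot: [3.11, 0.436, -0.004]
ft_force: [0.4, -0.6, 0.9]
finger_gap: 0.0904
```

Call:
{"method": "carry_out", "body": {
  "rows": [
    {"wx": 0,"wy": 0,"wz": 0,"dx": 0,"dy": 0,"dz": 0,"fingers": 0},
    {"wx": 0,"wy": 0,"wz": 0,"dx": 0,"dy": 0,"dz": 0,"fingers": 0},
    {"wx": 0,"wy": 0,"wz": 0,"dx": 0,"dy": 0,"dz": 0,"fingers": 0},
    {"wx": 0,"wy": 0,"wz": 0,"dx": 0,"dy": 0,"dz": 0,"fingers": 0},
    {"wx": 0,"wy": 0,"wz": 0,"dx": 0,"dy": 0,"dz": 0,"fingers": 0}
  ],
  "newtons": 15
}}

```text
clock: 27.25
eef_pos: [0.5262, 0.3069, 0.042]
tool_rot: [-3.11, -0.438, -0.002]
ft_force: [0.2, 0.8, -0.6]
finger_gap: 0.0572
```

Call:
{"method": "carry_out", "body": {
  "rows": [
    {"wx": 0,"wy": 0,"wz": 0,"dx": 0,"dy": 0,"dz": 0,"fingers": 0},
    {"wx": 0,"wy": 0,"wz": 0,"dx": 0,"dy": 0,"dz": 0,"fingers": 0},
    {"wx": 0,"wy": 0,"wz": 0,"dx": 0,"dy": 0,"dz": 0,"fingers": 0},
    {"wx": 0,"wy": 0,"wz": 0,"dx": 0,"dy": 0,"dz": 0,"fingers": 0},
    {"wx": 0,"wy": 0,"wz": 0,"dx": 0,"dy": 0,"dz": 0,"fingers": 0}
  ]
}}

```text
clock: 27.67
eef_pos: [0.5259, 0.3068, 0.0412]
tool_rot: [-3.111, -0.438, -0.0]
ft_force: [0.7, -0.3, 3.4]
finger_gap: 0.0395
```

Call:
{"method": "carry_out", "body": {
  "rows": [
    {"wx": 0,"wy": 0,"wz": 0,"dx": 0,"dy": 0,"dz": -10,"fingers": 0},
    {"wx": 0,"wy": 0,"wz": 0,"dx": 0,"dy": 0,"dz": -25,"fingers": 0},
    {"wx": 0,"wy": 0,"wz": 0,"dx": 0,"dy": 0,"dz": -35,"fingers": 0},
    {"wx": 0,"wy": 0,"wz": 0,"dx": 0,"dy": 0,"dz": -30,"fingers": 0},
    {"wx": 0,"wy": 0,"wz": 0,"dx": 0,"dy": 0,"dz": -10,"fingers": 0}
  ]
}}

```text
clock: 28.08
eef_pos: [0.5268, 0.3079, 0.1559]
tool_rot: [-3.109, -0.438, -0.007]
ft_force: [0.9, 0.8, -1.1]
finger_gap: 0.0394
```

Call:
{"method": "carry_out", "body": {
  "rows": [
    {"wx": 0,"wy": 0,"wz": 0,"dx": -1.3,"dy": 18,"dz": 0,"fingers": 0},
    {"wx": 0,"wy": 0,"wz": 0,"dx": -1.3,"dy": 38.5,"dz": 0,"fingers": 0},
    {"wx": 0,"wy": 0,"wz": 0,"dx": -1.3,"dy": 38.5,"dz": 0,"fingers": 0},
    {"wx": 0,"wy": 0,"wz": 0,"dx": -1.3,"dy": 38.5,"dz": 0,"fingers": 0},
    {"wx": 0,"wy": 0,"wz": 0,"dx": -1.3,"dy": 38.5,"dz": 0,"fingers": 0}
  ]
}}

```text
clock: 28.5
eef_pos: [0.5669, 0.1379, 0.1512]
tool_rot: [3.111, 0.439, -0.0]
ft_force: [0.5, -0.0, 0.0]
finger_gap: 0.0393
```

Call:
{"method": "carry_out", "body": {
  "rows": [
    {"wx": 0,"wy": 0,"wz": 0,"dx": -1.3,"dy": 38.5,"dz": 0,"fingers": 0},
    {"wx": 0,"wy": 0,"wz": 0,"dx": -1.3,"dy": 38.5,"dz": 0,"fingers": 0},
    {"wx": 0,"wy": 0,"wz": 0,"dx": -1.3,"dy": 38.5,"dz": 0,"fingers": 0},
    {"wx": 0,"wy": 0,"wz": 0,"dx": -1.2,"dy": 25,"dz": 0,"fingers": 0},
    {"wx": 0,"wy": 0,"wz": 0,"dx": 0,"dy": 14,"dz": 0,"fingers": 0}
  ]
}}

```text
clock: 28.92
eef_pos: [0.6049, -0.0144, 0.1509]
tool_rot: [3.111, 0.432, -0.001]
ft_force: [-0.2, 0.2, 0.3]
finger_gap: 0.0395
```

Call:
{"method": "carry_out", "body": {
  "rows": [
    {"wx": 0,"wy": 0,"wz": 0,"dx": 0,"dy": 0,"dz": 15,"fingers": 0},
    {"wx": 0,"wy": 0,"wz": 0,"dx": 0,"dy": 0,"dz": 30,"fingers": 0},
    {"wx": 0,"wy": 0,"wz": 0,"dx": 0,"dy": 0,"dz": 25,"fingers": 0},
    {"wx": 0,"wy": 0,"wz": 0,"dx": 0,"dy": 0,"dz": 10,"fingers": 0},
    {"wx": 0,"wy": 0,"wz": 0,"dx": 0,"dy": 0,"dz": 5,"fingers": 0}
  ]
}}

```text
clock: 29.33
eef_pos: [0.6038, -0.0095, 0.0646]
tool_rot: [-3.11, -0.439, 0.004]
ft_force: [0.6, -0.2, -0.4]
finger_gap: 0.0391
```

Call:
{"method": "carry_out", "body": {
  "rows": [
    {"wx": 0,"wy": 0,"wz": 0,"dx": 0,"dy": 0,"dz": 0,"fingers": 0},
    {"wx": 0,"wy": 0,"wz": 0,"dx": 0,"dy": 0,"dz": 0,"fingers": 0},
    {"wx": 0,"wy": 0,"wz": 0,"dx": 0,"dy": 0,"dz": 0,"fingers": 0}
  ]
}}

```text
clock: 29.58
eef_pos: [0.6055, -0.01, 0.0674]
tool_rot: [3.111, 0.438, 0.003]
ft_force: [-0.3, 0.3, -0.0]
finger_gap: 0.0398
```

```bash
cat >> h.py <<'E'
def discs(W,p):
    for col,g in [("red",(.530,.032)),("blue",(.575,.106)),("yellow",(.605,-.010))]:
        m=mask(p,col,100,40)&(np.hypot(W[...,0]-g[0],W[...,1]-g[1])<.04)&(abs(W[...,2]-.009)<.005); P=W[m]
        if len(P)>50:
            # least-squares circle on hull
            h=cv2.convexHull((P[:,:2]*1000).astype(np.float32))[:,0]
            print(col,"disc",len(P),P.mean(0).round(4),circ(P))
E
python3 - <<'E'
from h import *
c=get_calibration("wrist"); p,d=capture("wrist"); cv2.imwrite("pics/w11.png",p); W=wcloud(d,c); discs(W,p)
go(.605,-.0104,.0462)
E
```

```text
red disc 1092 [0.5399 0.0468 0.0089] (array([541. ,  51.4]), 30.8)
blue disc 3057 [0.5766 0.1068 0.009 ] (array([575.1, 107.9]), 29.7)
yellow disc 144 [ 0.6272 -0.0146  0.009 ] (array([626.8, -13.6]), 6.8)
clock 29.6333 pos [ 0.6054 -0.0101  0.0673] yaw 16.03 tool d mm [-0.5  0.1 21.1] n 0.51
```

View pics/w11.png

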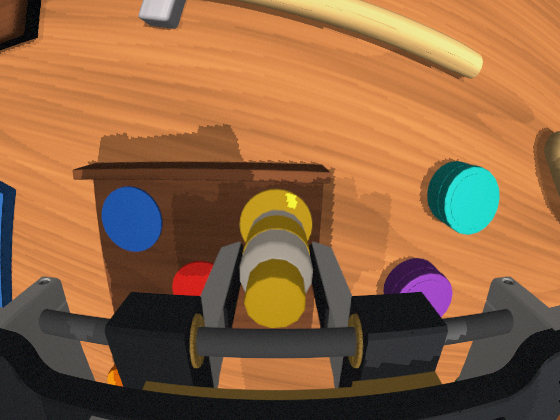

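Call:
{"method": "carry_out", "body": {
  "rows": [
    {"wx": 0,"wy": 0,"wz": 0,"dx": 0,"dy": 0,"dz": 9,"fingers": 0},
    {"wx": 0,"wy": 0,"wz": 0,"dx": 0,"dy": 0,"dz": 6,"fingers": 0},
    {"wx": 0,"wy": 0,"wz": 0,"dx": 0,"dy": 0,"dz": 3,"fingers": 0},
    {"wx": 0,"wy": 0,"wz": 0,"dx": 0,"dy": 0,"dz": 2.5,"fingers": 0},
    {"wx": 0,"wy": 0,"wz": 0,"dx": 0,"dy": 0,"dz": 0,"fingers": 0}
  ]
}}

```text
clock: 30.05
eef_pos: [0.6049, -0.0106, 0.0453]
tool_rot: [3.111, 0.438, 0.0]
ft_force: [0.4, -0.5, 0.3]
finger_gap: 0.0393
```

Call:
{"method": "carry_out", "body": {
  "rows": [
    {"wx": 0,"wy": 0,"wz": 0,"dx": 0,"dy": 0,"dz": 0,"fingers": 0},
    {"wx": 0,"wy": 0,"wz": 0,"dx": 0,"dy": 0,"dz": 0,"fingers": 0}
  ]
}}

```text
clock: 30.22
eef_pos: [0.6048, -0.0103, 0.0453]
tool_rot: [-3.111, -0.438, 0.0]
ft_force: [1.2, -1.1, 0.1]
finger_gap: 0.0396
```

Call:
{"method": "carry_out", "body": {
  "rows": [
    {"wx": 0,"wy": 0,"wz": 0,"dx": 0,"dy": 0,"dz": 0,"fingers": 0.8},
    {"wx": 0,"wy": 0,"wz": 0,"dx": 0,"dy": 0,"dz": 0,"fingers": 0.8},
    {"wx": 0,"wy": 0,"wz": 0,"dx": 0,"dy": 0,"dz": 0,"fingers": 0.8},
    {"wx": 0,"wy": 0,"wz": 0,"dx": 0,"dy": 0,"dz": 0,"fingers": 0.8},
    {"wx": 0,"wy": 0,"wz": 0,"dx": 0,"dy": 0,"dz": 0,"fingers": 0.8}
  ]
}}

```text
clock: 30.63
eef_pos: [0.6047, -0.0103, 0.0454]
tool_rot: [-3.111, -0.438, 0.0]
ft_force: [-0.0, 0.7, -0.1]
finger_gap: 0.0694
```

Call:
{"method": "carry_out", "body": {
  "rows": [
    {"wx": 0,"wy": 0,"wz": 0,"dx": 0,"dy": 0,"dz": -15,"fingers": 0.8},
    {"wx": 0,"wy": 0,"wz": 0,"dx": 0,"dy": 0,"dz": -30,"fingers": 0.8},
    {"wx": 0,"wy": 0,"wz": 0,"dx": 0,"dy": 0,"dz": -35,"fingers": 0.8},
    {"wx": 0,"wy": 0,"wz": 0,"dx": 0,"dy": 0,"dz": -25,"fingers": 1},
    {"wx": 0,"wy": 0,"wz": 0,"dx": -3,"dy": -18,"dz": 0,"fingers": 1}
  ]
}}

```text
clock: 31.05
eef_pos: [0.6, 0.0036, 0.1554]
tool_rot: [3.11, 0.432, 0.01]
ft_force: [1.1, 0.6, 0.6]
finger_gap: 0.085
```

Call:
{"method": "carry_out", "body": {
  "rows": [
    {"wx": 0,"wy": 0,"wz": 0,"dx": -7,"dy": -38.5,"dz": 0,"fingers": 1},
    {"wx": 0,"wy": 0,"wz": 0,"dx": -7,"dy": -38.5,"dz": 0,"fingers": 1},
    {"wx": 0,"wy": 0,"wz": 0,"dx": -7,"dy": -38.5,"dz": 0,"fingers": 1},
    {"wx": 0,"wy": 0,"wz": 0,"dx": -7,"dy": -38.5,"dz": 0,"fingers": 1},
    {"wx": 0,"wy": 0,"wz": 0,"dx": -7,"dy": -38.5,"dz": 0,"fingers": 1}
  ]
}}

```text
clock: 31.47
eef_pos: [0.509, 0.1829, 0.1506]
tool_rot: [3.111, 0.438, 0.001]
ft_force: [1.3, 0.1, -0.0]
finger_gap: 0.0939
```

Call:
{"method": "carry_out", "body": {
  "rows": [
    {"wx": 0,"wy": 0,"wz": 0,"dx": -7,"dy": -38.5,"dz": 0,"fingers": 1},
    {"wx": 0,"wy": 0,"wz": 0,"dx": -7,"dy": -38.5,"dz": 0,"fingers": 1},
    {"wx": 0,"wy": 0,"wz": 0,"dx": -7,"dy": -38.5,"dz": 0,"fingers": 1},
    {"wx": 0,"wy": 0,"wz": 0,"dx": -2.6,"dy": -19,"dz": 0,"fingers": 1},
    {"wx": 0,"wy": 0,"wz": 0,"dx": -1,"dy": -11,"dz": 0,"fingers": 1}
  ]
}}

```text
clock: 31.88
eef_pos: [0.4445, 0.3174, 0.1507]
tool_rot: [-3.109, -0.444, -0.0]
ft_force: [-0.1, 0.0, 0.3]
finger_gap: 0.0943
```

Call:
{"method": "carry_out", "body": {
  "rows": [
    {"wx": 0,"wy": 0,"wz": 0,"dx": 0,"dy": 0,"dz": 0,"fingers": 1},
    {"wx": 0,"wy": 0,"wz": 0,"dx": 0,"dy": 0,"dz": 0,"fingers": 1},
    {"wx": 0,"wy": 0,"wz": 0,"dx": 0,"dy": 0,"dz": 0,"fingers": 1}
  ]
}}

```text
clock: 32.13
eef_pos: [0.4473, 0.3128, 0.1503]
tool_rot: [3.111, 0.435, -0.0]
ft_force: [0.4, -0.3, -0.8]
finger_gap: 0.094
```

Run:
```python
from h import *
c=get_calibration("wrist"); p,d=capture("wrist"); cv2.imwrite("pics/w12.png",p); W=wcloud(d,c)
P=W[mask(p,"blue")&(abs(W[...,2]-.093)<.005)]; print(len(P),circ(P))
go(.4465,.3147,.0408)
p,d=capture("top"); c=get_calibration("top"); W=cloud("top",d,c); cv2.imwrite("pics/t5.png",p); caps(W,p)
```

```text
1010 (array([446.2, 316.7]), 14.3)
clock 32.1833 pos [0.4473 0.3128 0.1503] yaw 15.89 tool d mm [ -0.2  -2.1 109.5] n 2.67
red 175 [0.3668 0.324  0.0931] (array([367. , 324.3]), 14.3)
yellow 161 [ 0.6033 -0.011   0.0977] (array([603.7, -10.6]), 14.4)
```

View pics/t5.png

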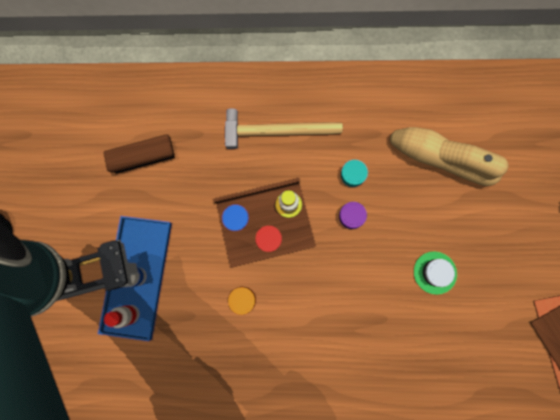

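Yellow stands on its disc (289,203), measured 1–2 mm off the centre, and the tin sits on the pad (440,272). Blue is next.

Call:
{"method": "carry_out", "body": {
  "rows": [
    {"wx": 0,"wy": 0,"wz": 0,"dx": 0,"dy": -2,"dz": 20,"fingers": 1},
    {"wx": 0,"wy": 0,"wz": 0,"dx": 0,"dy": 0,"dz": 35,"fingers": 1},
    {"wx": 0,"wy": 0,"wz": 0,"dx": 0,"dy": 0,"dz": 30,"fingers": 1},
    {"wx": 0,"wy": 0,"wz": 0,"dx": 0,"dy": 0,"dz": 15,"fingers": 1},
    {"wx": 0,"wy": 0,"wz": 0,"dx": 0,"dy": 0,"dz": 9,"fingers": 0.7}
  ]
}}

```text
clock: 32.65
eef_pos: [0.4454, 0.3149, 0.0393]
tool_rot: [3.11, 0.436, -0.004]
ft_force: [-0.3, 1.0, -0.2]
finger_gap: 0.0901
```

Call:
{"method": "carry_out", "body": {
  "rows": [
    {"wx": 0,"wy": 0,"wz": 0,"dx": 0,"dy": 0,"dz": 0,"fingers": 0},
    {"wx": 0,"wy": 0,"wz": 0,"dx": 0,"dy": 0,"dz": 0,"fingers": 0},
    {"wx": 0,"wy": 0,"wz": 0,"dx": 0,"dy": 0,"dz": 0,"fingers": 0},
    {"wx": 0,"wy": 0,"wz": 0,"dx": 0,"dy": 0,"dz": 0,"fingers": 0},
    {"wx": 0,"wy": 0,"wz": 0,"dx": 0,"dy": 0,"dz": 0,"fingers": 0}
  ]
}}

```text
clock: 33.07
eef_pos: [0.4463, 0.3167, 0.0424]
tool_rot: [-3.11, -0.438, -0.002]
ft_force: [0.1, 0.6, 0.5]
finger_gap: 0.0575
```

Call:
{"method": "carry_out", "body": {
  "rows": [
    {"wx": 0,"wy": 0,"wz": 0,"dx": 0,"dy": 0,"dz": 0,"fingers": 0},
    {"wx": 0,"wy": 0,"wz": 0,"dx": 0,"dy": 0,"dz": 0,"fingers": 0},
    {"wx": 0,"wy": 0,"wz": 0,"dx": 0,"dy": 0,"dz": 0,"fingers": 0},
    {"wx": 0,"wy": 0,"wz": 0,"dx": 0,"dy": 0,"dz": 0,"fingers": 0},
    {"wx": 0,"wy": 0,"wz": 0,"dx": 0,"dy": 0,"dz": 0,"fingers": 0}
  ]
}}

```text
clock: 33.48
eef_pos: [0.4459, 0.3165, 0.0417]
tool_rot: [-3.111, -0.438, -0.0]
ft_force: [-0.1, -1.2, 4.8]
finger_gap: 0.0395
```

Call:
{"method": "carry_out", "body": {
  "rows": [
    {"wx": 0,"wy": 0,"wz": 0,"dx": 0,"dy": 0,"dz": -10,"fingers": 0},
    {"wx": 0,"wy": 0,"wz": 0,"dx": 0,"dy": 0,"dz": -25,"fingers": 0},
    {"wx": 0,"wy": 0,"wz": 0,"dx": 0,"dy": 0,"dz": -35,"fingers": 0},
    {"wx": 0,"wy": 0,"wz": 0,"dx": 0,"dy": 0,"dz": -30,"fingers": 0},
    {"wx": 0,"wy": 0,"wz": 0,"dx": 0,"dy": 0,"dz": -10,"fingers": 0}
  ]
}}

```text
clock: 33.9
eef_pos: [0.4465, 0.3178, 0.156]
tool_rot: [-3.109, -0.439, -0.006]
ft_force: [0.5, 0.5, -0.5]
finger_gap: 0.0398
```

Run:
```python
from h import *
go(.5751,.1055,.151)
```

```text
clock 33.9 pos [0.4465 0.3178 0.156 ] yaw 16.06 tool d mm [ 64.8 239.6   4.9] n 6.05
```

Call:
{"method": "carry_out", "body": {
  "rows": [
    {"wx": 0,"wy": 0,"wz": 0,"dx": 5.6,"dy": 20,"dz": 0,"fingers": 0},
    {"wx": 0,"wy": 0,"wz": 0,"dx": 10,"dy": 36,"dz": 0,"fingers": 0},
    {"wx": 0,"wy": 0,"wz": 0,"dx": 10,"dy": 36,"dz": 0,"fingers": 0},
    {"wx": 0,"wy": 0,"wz": 0,"dx": 10,"dy": 36,"dz": 0,"fingers": 0},
    {"wx": 0,"wy": 0,"wz": 0,"dx": 10,"dy": 36,"dz": 0,"fingers": 0}
  ]
}}

```text
clock: 34.32
eef_pos: [0.5352, 0.1698, 0.1516]
tool_rot: [3.111, 0.439, -0.0]
ft_force: [0.8, 0.9, -0.9]
finger_gap: 0.0396
```

Call:
{"method": "carry_out", "body": {
  "rows": [
    {"wx": 0,"wy": 0,"wz": 0,"dx": 10,"dy": 36,"dz": 0,"fingers": 0},
    {"wx": 0,"wy": 0,"wz": 0,"dx": 7,"dy": 25,"dz": 0,"fingers": 0},
    {"wx": 0,"wy": 0,"wz": 0,"dx": 3.4,"dy": 13.5,"dz": 0,"fingers": 0},
    {"wx": 0,"wy": 0,"wz": 0,"dx": 0,"dy": 0,"dz": 15,"fingers": 0},
    {"wx": 0,"wy": 0,"wz": 0,"dx": 0,"dy": 0,"dz": 30,"fingers": 0}
  ]
}}

```text
clock: 34.73
eef_pos: [0.5769, 0.1054, 0.1086]
tool_rot: [-3.111, -0.436, -0.007]
ft_force: [1.2, -0.2, -2.0]
finger_gap: 0.0399
```

Call:
{"method": "carry_out", "body": {
  "rows": [
    {"wx": 0,"wy": 0,"wz": 0,"dx": 0,"dy": 0,"dz": 25,"fingers": 0},
    {"wx": 0,"wy": 0,"wz": 0,"dx": 0,"dy": 0,"dz": 15,"fingers": 0},
    {"wx": 0,"wy": 0,"wz": 0,"dx": 0,"dy": 0,"dz": 0,"fingers": 0},
    {"wx": 0,"wy": 0,"wz": 0,"dx": 0,"dy": 0,"dz": 0,"fingers": 0},
    {"wx": 0,"wy": 0,"wz": 0,"dx": 0,"dy": 0,"dz": 0,"fingers": 0}
  ]
}}

```text
clock: 35.15
eef_pos: [0.5754, 0.1061, 0.0676]
tool_rot: [-3.11, -0.439, -0.002]
ft_force: [-0.6, -0.4, -0.2]
finger_gap: 0.0397
```

Run:
```python
from h import *
c=get_calibration("wrist"); p,d=capture("wrist"); cv2.imwrite("pics/w13.png",p); W=wcloud(d,c); discs(W,p)
go(.5751,.1055,.0462)
```

```text
red disc 868 [0.544  0.0296 0.0088] (array([526.3,  36. ]), 32.6)
blue disc 1609 [0.5877 0.1122 0.009 ] (array([574.2, 105.3]), 30.7)
yellow disc 702 [ 0.6175 -0.004   0.0088] (array([604.7,  -9.2]), 29.2)
clock 35.2 pos [0.5756 0.106  0.0678] yaw 16.05 tool d mm [-0.7  0.3 21.6] n 0.53
```

View pics/w13.png

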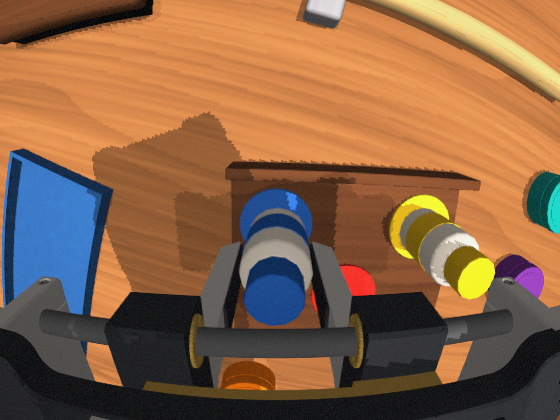

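Call:
{"method": "carry_out", "body": {
  "rows": [
    {"wx": 0,"wy": 0,"wz": 0,"dx": 0,"dy": 0,"dz": 9,"fingers": 0},
    {"wx": 0,"wy": 0,"wz": 0,"dx": 0,"dy": 0,"dz": 6,"fingers": 0},
    {"wx": 0,"wy": 0,"wz": 0,"dx": 0,"dy": 0,"dz": 3,"fingers": 0},
    {"wx": 0,"wy": 0,"wz": 0,"dx": 0,"dy": 0,"dz": 2.5,"fingers": 0},
    {"wx": 0,"wy": 0,"wz": 0,"dx": 0,"dy": 0,"dz": 0,"fingers": 0}
  ]
}}

```text
clock: 35.62
eef_pos: [0.5753, 0.105, 0.0459]
tool_rot: [3.11, 0.437, 0.0]
ft_force: [-0.6, -0.4, 0.1]
finger_gap: 0.0396
```

Call:
{"method": "carry_out", "body": {
  "rows": [
    {"wx": 0,"wy": 0,"wz": 0,"dx": 0,"dy": 0,"dz": 0,"fingers": 0},
    {"wx": 0,"wy": 0,"wz": 0,"dx": 0,"dy": 0,"dz": 0,"fingers": 0}
  ]
}}

```text
clock: 35.78
eef_pos: [0.575, 0.1055, 0.0459]
tool_rot: [-3.111, -0.438, 0.0]
ft_force: [-0.0, -0.7, 0.2]
finger_gap: 0.0398
```

Call:
{"method": "carry_out", "body": {
  "rows": [
    {"wx": 0,"wy": 0,"wz": 0,"dx": 0,"dy": 0,"dz": 0,"fingers": 0.8},
    {"wx": 0,"wy": 0,"wz": 0,"dx": 0,"dy": 0,"dz": 0,"fingers": 0.8},
    {"wx": 0,"wy": 0,"wz": 0,"dx": 0,"dy": 0,"dz": 0,"fingers": 0.8},
    {"wx": 0,"wy": 0,"wz": 0,"dx": 0,"dy": 0,"dz": 0,"fingers": 0.8},
    {"wx": 0,"wy": 0,"wz": 0,"dx": 0,"dy": 0,"dz": 0,"fingers": 0.8}
  ]
}}

```text
clock: 36.2
eef_pos: [0.575, 0.1055, 0.0459]
tool_rot: [-3.111, -0.438, 0.0]
ft_force: [0.0, -0.2, 0.6]
finger_gap: 0.0697
```

Call:
{"method": "carry_out", "body": {
  "rows": [
    {"wx": 0,"wy": 0,"wz": 0,"dx": 0,"dy": 0,"dz": -15,"fingers": 0.8},
    {"wx": 0,"wy": 0,"wz": 0,"dx": 0,"dy": 0,"dz": -30,"fingers": 0.8},
    {"wx": 0,"wy": 0,"wz": 0,"dx": 0,"dy": 0,"dz": -35,"fingers": 0.8},
    {"wx": 0,"wy": 0,"wz": 0,"dx": 0,"dy": 0,"dz": -25,"fingers": 1},
    {"wx": 0,"wy": 0,"wz": 0,"dx": -9,"dy": -17.4,"dz": 0,"fingers": 1}
  ]
}}

```text
clock: 36.62
eef_pos: [0.5653, 0.118, 0.1557]
tool_rot: [3.111, 0.432, 0.011]
ft_force: [0.2, -0.7, -0.4]
finger_gap: 0.0855
```

Call:
{"method": "carry_out", "body": {
  "rows": [
    {"wx": 0,"wy": 0,"wz": 0,"dx": -17.9,"dy": -34.7,"dz": 0,"fingers": 1},
    {"wx": 0,"wy": 0,"wz": 0,"dx": -17.9,"dy": -34.7,"dz": 0,"fingers": 1},
    {"wx": 0,"wy": 0,"wz": 0,"dx": -17.9,"dy": -34.7,"dz": 0,"fingers": 1},
    {"wx": 0,"wy": 0,"wz": 0,"dx": -17.9,"dy": -34.7,"dz": 0,"fingers": 1},
    {"wx": 0,"wy": 0,"wz": 0,"dx": -17.9,"dy": -34.7,"dz": 0,"fingers": 1}
  ]
}}

```text
clock: 37.03
eef_pos: [0.4262, 0.2627, 0.1511]
tool_rot: [3.111, 0.438, 0.001]
ft_force: [0.5, 0.5, 0.9]
finger_gap: 0.0942
```

Call:
{"method": "carry_out", "body": {
  "rows": [
    {"wx": 0,"wy": 0,"wz": 0,"dx": -17.9,"dy": -34.7,"dz": 0,"fingers": 1},
    {"wx": 0,"wy": 0,"wz": 0,"dx": -14,"dy": -26,"dz": 0,"fingers": 1},
    {"wx": 0,"wy": 0,"wz": 0,"dx": -8.6,"dy": -16.1,"dz": 0,"fingers": 1},
    {"wx": 0,"wy": 0,"wz": 0,"dx": 0,"dy": 0,"dz": 0,"fingers": 1},
    {"wx": 0,"wy": 0,"wz": 0,"dx": 0,"dy": 0,"dz": 0,"fingers": 1}
  ]
}}

```text
clock: 37.45
eef_pos: [0.367, 0.3248, 0.1511]
tool_rot: [-3.11, -0.441, -0.0]
ft_force: [1.2, -0.7, 0.2]
finger_gap: 0.0941
```

Call:
{"method": "carry_out", "body": {
  "rows": [
    {"wx": 0,"wy": 0,"wz": 0,"dx": 0,"dy": 0,"dz": 0,"fingers": 1},
    {"wx": 0,"wy": 0,"wz": 0,"dx": 0,"dy": 0,"dz": 0,"fingers": 1}
  ]
}}

```text
clock: 37.62
eef_pos: [0.3683, 0.3236, 0.1509]
tool_rot: [3.111, 0.435, -0.0]
ft_force: [0.7, 0.2, 0.6]
finger_gap: 0.0939
```

Run:
```python
from h import *
c=get_calibration("wrist"); p,d=capture("wrist"); cv2.imwrite("pics/w14.png",p); W=wcloud(d,c)
P=W[mask(p,"red")&(abs(W[...,2]-.093)<.005)&(np.hypot(W[...,0]-.368,W[...,1]-.324)<.03)]; print(len(P),circ(P))
go(.3675,.3245,.0408)
p,d=capture("top"); c=get_calibration("top"); W=cloud("top",d,c); cv2.imwrite("pics/t6.png",p); caps(W,p)
```

```text
1013 (array([367. , 326.1]), 14.3)
clock 37.6667 pos [0.3683 0.3236 0.1509] yaw 15.93 tool d mm [ -0.5  -1.1 110.1] n 2.68
blue 148 [0.5741 0.1042 0.0979] (array([574. , 104.8]), 13.4)
yellow 160 [ 0.6032 -0.011   0.098 ] (array([603.5, -10.6]), 14.3)
```

Call:
{"method": "carry_out", "body": {
  "rows": [
    {"wx": 0,"wy": 0,"wz": 0,"dx": -0.5,"dy": -1.5,"dz": 20,"fingers": 1},
    {"wx": 0,"wy": 0,"wz": 0,"dx": 0,"dy": 0,"dz": 35,"fingers": 1},
    {"wx": 0,"wy": 0,"wz": 0,"dx": 0,"dy": 0,"dz": 30,"fingers": 1},
    {"wx": 0,"wy": 0,"wz": 0,"dx": 0,"dy": 0,"dz": 15,"fingers": 1},
    {"wx": 0,"wy": 0,"wz": 0,"dx": 0,"dy": 0,"dz": 9.5,"fingers": 0.7}
  ]
}}

```text
clock: 38.13
eef_pos: [0.3661, 0.3246, 0.0395]
tool_rot: [3.11, 0.437, -0.004]
ft_force: [-1.1, -0.5, 0.1]
finger_gap: 0.09
```

Call:
{"method": "carry_out", "body": {
  "rows": [
    {"wx": 0,"wy": 0,"wz": 0,"dx": 0,"dy": 0,"dz": 0,"fingers": 0},
    {"wx": 0,"wy": 0,"wz": 0,"dx": 0,"dy": 0,"dz": 0,"fingers": 0},
    {"wx": 0,"wy": 0,"wz": 0,"dx": 0,"dy": 0,"dz": 0,"fingers": 0},
    {"wx": 0,"wy": 0,"wz": 0,"dx": 0,"dy": 0,"dz": 0,"fingers": 0},
    {"wx": 0,"wy": 0,"wz": 0,"dx": 0,"dy": 0,"dz": 0,"fingers": 0}
  ]
}}

```text
clock: 38.55
eef_pos: [0.3671, 0.3259, 0.0424]
tool_rot: [-3.11, -0.438, -0.002]
ft_force: [0.8, 0.0, 0.3]
finger_gap: 0.0573
```

Call:
{"method": "carry_out", "body": {
  "rows": [
    {"wx": 0,"wy": 0,"wz": 0,"dx": 0,"dy": 0,"dz": 0,"fingers": 0},
    {"wx": 0,"wy": 0,"wz": 0,"dx": 0,"dy": 0,"dz": 0,"fingers": 0},
    {"wx": 0,"wy": 0,"wz": 0,"dx": 0,"dy": 0,"dz": 0,"fingers": 0},
    {"wx": 0,"wy": 0,"wz": 0,"dx": 0,"dy": 0,"dz": 0,"fingers": 0},
    {"wx": 0,"wy": 0,"wz": 0,"dx": 0,"dy": 0,"dz": 0,"fingers": 0}
  ]
}}

```text
clock: 38.97
eef_pos: [0.3667, 0.3257, 0.0416]
tool_rot: [-3.111, -0.438, -0.0]
ft_force: [0.8, -0.4, 3.7]
finger_gap: 0.0399
```

Call:
{"method": "carry_out", "body": {
  "rows": [
    {"wx": 0,"wy": 0,"wz": 0,"dx": 0,"dy": 0,"dz": -10,"fingers": 0},
    {"wx": 0,"wy": 0,"wz": 0,"dx": 0,"dy": 0,"dz": -25,"fingers": 0},
    {"wx": 0,"wy": 0,"wz": 0,"dx": 0,"dy": 0,"dz": -35,"fingers": 0},
    {"wx": 0,"wy": 0,"wz": 0,"dx": 0,"dy": 0,"dz": -30,"fingers": 0},
    {"wx": 0,"wy": 0,"wz": 0,"dx": 0,"dy": 0,"dz": -10,"fingers": 0}
  ]
}}

```text
clock: 39.38
eef_pos: [0.3672, 0.327, 0.1557]
tool_rot: [-3.109, -0.439, -0.006]
ft_force: [0.4, 1.7, -0.5]
finger_gap: 0.0395
```

Call:
{"method": "carry_out", "body": {
  "rows": [
    {"wx": 0,"wy": 0,"wz": 0,"dx": 4.4,"dy": 18,"dz": 0,"fingers": 0},
    {"wx": 0,"wy": 0,"wz": 0,"dx": 9,"dy": 38,"dz": 0,"fingers": 0},
    {"wx": 0,"wy": 0,"wz": 0,"dx": 9,"dy": 38,"dz": 0,"fingers": 0},
    {"wx": 0,"wy": 0,"wz": 0,"dx": 9,"dy": 38,"dz": 0,"fingers": 0},
    {"wx": 0,"wy": 0,"wz": 0,"dx": 9,"dy": 38,"dz": 0,"fingers": 0}
  ]
}}

```text
clock: 39.8
eef_pos: [0.4526, 0.1717, 0.1517]
tool_rot: [3.111, 0.439, -0.0]
ft_force: [1.1, 0.7, -1.8]
finger_gap: 0.0399
```

Call:
{"method": "carry_out", "body": {
  "rows": [
    {"wx": 0,"wy": 0,"wz": 0,"dx": 9,"dy": 38,"dz": 0,"fingers": 0},
    {"wx": 0,"wy": 0,"wz": 0,"dx": 9,"dy": 38,"dz": 0,"fingers": 0},
    {"wx": 0,"wy": 0,"wz": 0,"dx": 9,"dy": 38,"dz": 0,"fingers": 0},
    {"wx": 0,"wy": 0,"wz": 0,"dx": 6,"dy": 28,"dz": 0,"fingers": 0},
    {"wx": 0,"wy": 0,"wz": 0,"dx": 2.8,"dy": 15.2,"dz": 0,"fingers": 0}
  ]
}}

```text
clock: 40.22
eef_pos: [0.5312, 0.0284, 0.1513]
tool_rot: [3.111, 0.432, -0.001]
ft_force: [-0.2, 0.2, -1.0]
finger_gap: 0.0396
```

Call:
{"method": "carry_out", "body": {
  "rows": [
    {"wx": 0,"wy": 0,"wz": 0,"dx": 0,"dy": 0,"dz": 15,"fingers": 0},
    {"wx": 0,"wy": 0,"wz": 0,"dx": 0,"dy": 0,"dz": 30,"fingers": 0},
    {"wx": 0,"wy": 0,"wz": 0,"dx": 0,"dy": 0,"dz": 25,"fingers": 0},
    {"wx": 0,"wy": 0,"wz": 0,"dx": 0,"dy": 0,"dz": 15,"fingers": 0},
    {"wx": 0,"wy": 0,"wz": 0,"dx": 0,"dy": 0,"dz": 0,"fingers": 0}
  ]
}}

```text
clock: 40.63
eef_pos: [0.5281, 0.0322, 0.0637]
tool_rot: [-3.11, -0.438, 0.007]
ft_force: [0.3, -0.0, -1.3]
finger_gap: 0.0399
```

Call:
{"method": "carry_out", "body": {
  "rows": [
    {"wx": 0,"wy": 0,"wz": 0,"dx": 0,"dy": 0,"dz": 0,"fingers": 0},
    {"wx": 0,"wy": 0,"wz": 0,"dx": 0,"dy": 0,"dz": 0,"fingers": 0},
    {"wx": 0,"wy": 0,"wz": 0,"dx": 0,"dy": 0,"dz": 0,"fingers": 0}
  ]
}}

```text
clock: 40.88
eef_pos: [0.5309, 0.0324, 0.0677]
tool_rot: [3.111, 0.438, 0.003]
ft_force: [0.1, 0.8, -1.8]
finger_gap: 0.0395
```

Run:
```python
from h import *
c=get_calibration("wrist"); p,d=capture("wrist"); cv2.imwrite("pics/w15.png",p); W=wcloud(d,c); discs(W,p)
go(.5303,.0321,.0462)
```

```text
red disc 1751 [0.5425 0.0387 0.0087] (array([529.3,  31.6]), 39.8)
blue disc 1225 [0.5845 0.0974 0.009 ] (array([575.3, 107.9]), 28.4)
yellow disc 1239 [0.6105 0.0036 0.0089] (array([605.3,  -9.2]), 28.5)
clock 40.9333 pos [0.5308 0.0323 0.0676] yaw 16.02 tool d mm [-0.6  0.  21.4] n 0.52
```

View pics/w15.png

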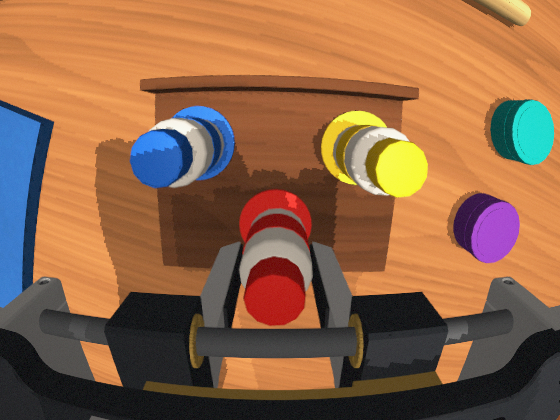

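The red bottle hangs centred over its disc (275,218), and blue and yellow stand on theirs. Set it down.

Call:
{"method": "carry_out", "body": {
  "rows": [
    {"wx": 0,"wy": 0,"wz": 0,"dx": 0,"dy": 0,"dz": 9,"fingers": 0},
    {"wx": 0,"wy": 0,"wz": 0,"dx": 0,"dy": 0,"dz": 6,"fingers": 0},
    {"wx": 0,"wy": 0,"wz": 0,"dx": 0,"dy": 0,"dz": 3,"fingers": 0},
    {"wx": 0,"wy": 0,"wz": 0,"dx": 0,"dy": 0,"dz": 2.5,"fingers": 0},
    {"wx": 0,"wy": 0,"wz": 0,"dx": 0,"dy": 0,"dz": 0,"fingers": 0}
  ]
}}

```text
clock: 41.35
eef_pos: [0.5303, 0.0319, 0.0458]
tool_rot: [3.111, 0.438, -0.0]
ft_force: [0.5, 0.8, -0.6]
finger_gap: 0.0397
```

Call:
{"method": "carry_out", "body": {
  "rows": [
    {"wx": 0,"wy": 0,"wz": 0,"dx": 0,"dy": 0,"dz": 0,"fingers": 0},
    {"wx": 0,"wy": 0,"wz": 0,"dx": 0,"dy": 0,"dz": 0,"fingers": 0}
  ]
}}

```text
clock: 41.52
eef_pos: [0.5301, 0.0323, 0.0458]
tool_rot: [-3.111, -0.438, 0.0]
ft_force: [-0.2, -0.2, 0.0]
finger_gap: 0.0394
```

Call:
{"method": "carry_out", "body": {
  "rows": [
    {"wx": 0,"wy": 0,"wz": 0,"dx": 0,"dy": 0,"dz": 0,"fingers": 0.8},
    {"wx": 0,"wy": 0,"wz": 0,"dx": 0,"dy": 0,"dz": 0,"fingers": 0.8},
    {"wx": 0,"wy": 0,"wz": 0,"dx": 0,"dy": 0,"dz": 0,"fingers": 0.8},
    {"wx": 0,"wy": 0,"wz": 0,"dx": 0,"dy": 0,"dz": 0,"fingers": 0.8},
    {"wx": 0,"wy": 0,"wz": 0,"dx": 0,"dy": 0,"dz": 0,"fingers": 0.8}
  ]
}}

```text
clock: 41.93
eef_pos: [0.5301, 0.0323, 0.0459]
tool_rot: [-3.111, -0.438, 0.0]
ft_force: [0.8, -0.9, -0.3]
finger_gap: 0.0694
```

Call:
{"method": "carry_out", "body": {
  "rows": [
    {"wx": 0,"wy": 0,"wz": 0,"dx": 0,"dy": 0,"dz": -15,"fingers": 0.8},
    {"wx": 0,"wy": 0,"wz": 0,"dx": 0,"dy": 0,"dz": -30,"fingers": 0.8},
    {"wx": 0,"wy": 0,"wz": 0,"dx": 0,"dy": 0,"dz": -40,"fingers": 0.8},
    {"wx": 0,"wy": 0,"wz": 0,"dx": 0,"dy": 0,"dz": -40,"fingers": 0.8},
    {"wx": 0,"wy": 0,"wz": 0,"dx": 0,"dy": 0,"dz": -25,"fingers": 0.8}
  ]
}}

```text
clock: 42.35
eef_pos: [0.5309, 0.0327, 0.1997]
tool_rot: [3.111, 0.439, 0.005]
ft_force: [-0.2, -0.1, 0.2]
finger_gap: 0.0751
```

Call:
{"method": "carry_out", "body": {
  "rows": [
    {"wx": 0,"wy": 0,"wz": 0,"dx": -20,"dy": -20,"dz": 0,"fingers": 0.8},
    {"wx": 0,"wy": 0,"wz": 0,"dx": -25,"dy": -30,"dz": 0,"fingers": 0.8},
    {"wx": 0,"wy": 0,"wz": 0,"dx": -25,"dy": -30,"dz": 0,"fingers": 0.8},
    {"wx": 0,"wy": 0,"wz": 0,"dx": -25,"dy": -30,"dz": 0,"fingers": 0.8},
    {"wx": 0,"wy": 0,"wz": 0,"dx": -25,"dy": -30,"dz": 0,"fingers": 0.8}
  ]
}}

```text
clock: 42.77
eef_pos: [0.3745, 0.1342, 0.1958]
tool_rot: [3.111, 0.437, 0.0]
ft_force: [0.4, 1.1, -0.7]
finger_gap: 0.0749
```

Call:
{"method": "carry_out", "body": {
  "rows": [
    {"wx": 0,"wy": 0,"wz": 0,"dx": -5,"dy": -30,"dz": 0,"fingers": 0.8},
    {"wx": 0,"wy": 0,"wz": 0,"dx": -5,"dy": -30,"dz": 0,"fingers": 0.8},
    {"wx": 0,"wy": 0,"wz": 0,"dx": 0,"dy": -15,"dz": 0,"fingers": 0.8},
    {"wx": 0,"wy": 0,"wz": 0,"dx": 0,"dy": 0,"dz": 0,"fingers": 0.8},
    {"wx": 0,"wy": 0,"wz": 0,"dx": 0,"dy": 0,"dz": 0,"fingers": 0.8}
  ]
}}

```text
clock: 43.18
eef_pos: [0.3457, 0.2032, 0.196]
tool_rot: [3.111, 0.441, 0.0]
ft_force: [-0.6, -0.0, -0.6]
finger_gap: 0.0752
```

Call:
{"method": "carry_out", "body": {
  "rows": [
    {"wx": 0,"wy": 0,"wz": 0,"dx": 0,"dy": 0,"dz": 0,"fingers": 0.8},
    {"wx": 0,"wy": 0,"wz": 0,"dx": 0,"dy": 0,"dz": 0,"fingers": 0.8},
    {"wx": 0,"wy": 0,"wz": 0,"dx": 0,"dy": 0,"dz": 0,"fingers": 0.8},
    {"wx": 0,"wy": 0,"wz": 0,"dx": 0,"dy": 0,"dz": 0,"fingers": 0.8}
  ]
}}

```text
clock: 43.52
eef_pos: [0.3461, 0.2025, 0.1959]
tool_rot: [-3.111, -0.436, 0.0]
ft_force: [1.0, 0.2, 0.4]
finger_gap: 0.0753
```

Run:
```python
from h import *
for n in ["top","scene"]:
    p,d=capture(n); c=get_calibration(n); W=cloud(n,d,c); cv2.imwrite(f"pics/{n}9.png",p); print(n)
    for col,g in [("red",(.530,.032)),("blue",(.575,.106)),("yellow",(.605,-.010))]:
        near=np.hypot(W[...,0]-g[0],W[...,1]-g[1])<.04
        P=W[mask(p,col)&near&(abs(W[...,2]-.098)<.006)]; print(col,len(P),circ(P),P[:,2].mean())
    near=np.hypot(W[...,0]-.462,W[...,1]+.318)<.06
    P=W[near&(abs(W[...,2]-.036)<.005)]; print("tin",circ(P))
    P=W[near&mask(p,"green")]; print("pad",circ(P))
print(sense()["clock"])
```

```text
top
red 159 (array([529.6,  31.5]), 13.8) 0.09787702227442802
blue 148 (array([574.1, 104.9]), 13.3) 0.09805614455266276
yellow 160 (array([603.3, -10.6]), 14.1) 0.09788135202203503
tin (array([ 461.7, -317.5]), 28.3)
pad (array([ 461.7, -319. ]), 43.1)
scene
red 94 (array([532.7,  33.1]), 14.9) 0.09839669419055799
blue 94 (array([578.1, 105.5]), 14.5) 0.09870596821581042
yellow 91 (array([605.7,  -9.7]), 14.3) 0.09915303759902587
tin (array([ 465.3, -316.8]), 29.2)
pad (array([ 464.3, -317.5]), 44.7)
43.6167
```

View pics/top9.png

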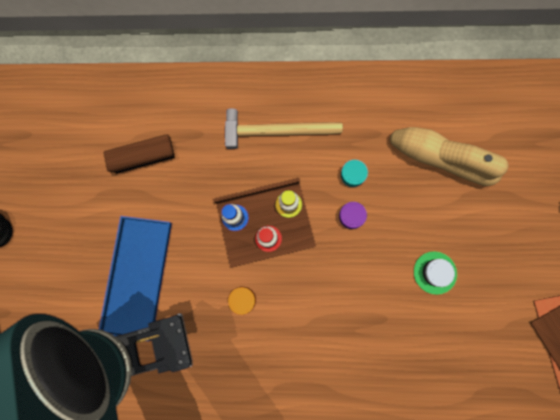

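View pics/scene9.png

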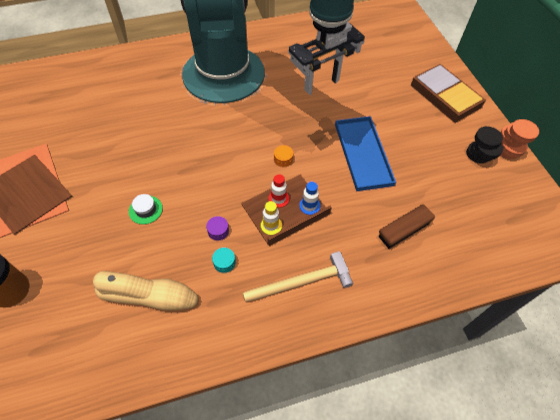

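Both pictures show the three bottles upright on their own discs (top view: blue (233,215), yellow (289,203), red (268,238)). The tin is on the pad at (440,272), the bystanders look unmoved, and the arm is clear. I'm handing the job in.

```bash
python3 -c "
from plant import *
print(finish_job())"
```

```text
the job is handed in; nothing more can be done
None
```

I moved red, blue and yellow upright into the blue tray, then set the tin on the green pad. After that I put yellow, blue and red back on the discs of their own colours and handed the job in at about 44 s; no verdict was reported.

- **Final positions:** In the last top view each bottle's cap was within about 2 mm of its disc's centre. Cap heights were right for standing upright on the discs. The tin lay about 1.5 mm from the pad's centre and was level when I checked it just after release.
- **Bystanders and arm:** The hammer, last and brush look unmoved in the pictures, though I did not measure them. The arm was clear of everything when I handed in.
- **Disagreement:** The scene camera reads 2–4 mm further in x than the top camera, within what two calibrations good to about 2 mm each allow. I used the top camera's positions, which the wrist camera matched to about 2 mm.
- **Contact force:** The wrist briefly read about 14 N as the tin touched the pad, far below the limit.

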